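# Unload the angle-drilling fixture with its power tripped

## Robot

A 7-joint arm with a two-finger parallel gripper is mounted at the origin on the work surface. World frame = base frame: x ahead of the robot, y to its left, z up, the work surface at z = 0. Lengths are in mm, angles in rad, forces in N, time in s.
With the tool pointing down it reaches from about 400 to 875 mm from the base axis. Payload 4.4 kg.
Tool frame: the origin (TCP) lies at the very end of the fingers, on their centre line; the grasp point (between the pads) lies 19 mm behind it; z points along the fingers, y is the line along which they close (so a half turn about z gives the same grasp; the last joint's range is limited). The gripper opens to 85 mm and grips with 20 to 120 N. Pads are 22 mm wide; open, the fingers measure 114 mm over their backs; the gripper's body (76 mm by 85 mm) begins 54 mm behind the grasp point. The pads swing forward as they close: fully open they stand 13 mm farther back than shut.
Start: joints at [-0.066, 0.628, 0.038, 1.517, -0.027, 0.996, -0.02], TCP at [650.014, 0.027, 231.313] pointing down, gripper open.
Joint ranges: [-3.06, 3.06], [-0.37, 2.12], [-1.25, 1.32], [0.18, 2.47], [-1.1, 4.24], [0.23, 1.98], [-2.94, 2.94]. Speed limits (rad/s): [2.57, 2.57, 3.14, 3.14, 3.14, 3.14, 3.14].

## Interface

Orientations are given as [roll, pitch, yaw] about the fixed x, y, z axes, in that order (R = Rz(yaw) Ry(pitch) Rx(roll)).
In Python, from cell import read_state, get_image, camera_params, finish_job gives the robot as it stands.
- The arm moves only by the tool arm_command, never from a script. Its argument "deltas" is a list of rows, each an object of numbers: "dx", "dy", "dz": the shift along the world's x, y, z in m; "yaw": the turn about the world's z in degrees; "jaw": the opening, from 0 (shut) to 1 (fully open). A call has 1 to 20 rows; each row is the pose to reach, as a shift and turn from the pose commanded when the call began; what a row does not reach only later rows make up. A row lasts 1/10 s, in which the tool goes at most 50 mm and 8.59 degrees, less where a joint would pass 70% of its speed; a pose out of reach is approached as far as the arm can. A call with a gripper value outside its range is refused whole. The fingers move at their own pace and stop on an object; the grip force is fixed at half the most. Time passes only in rows, so rows that repeat a pose let the fingers close. It gives the time, the measured TCP pose, the force, the opening and the grip force at its end, in the units of the state.
- read_state(): the state, without advancing time (a new reading comes with each control period).
- get_image(name): name is "scene" or "side" or "wrist"; returns (picture, depth): 480x640x3 uint8, red, green, blue; 480x640 float32, mm along the optical axis (not along the pixel's ray), 0 where there is no reading.
- camera_params(name): a dict with "camera_matrix" (3x3 intrinsics, pixels), "extrinsics" (4x4, takes a point from camera to world coordinates). Camera axes: x right, y down, z forward; pixel columns grow to the right and rows downward; lengths in mm; the calibration is good to about 2 mm. A picture is of the moment at which its call begins: read the wrist's pose just before it. camera_params takes no time and is no camera call; for the wrist camera it gives the pose at the moment of the call.
- finish_job(): hands the job in; it is judged then, once.
The state is a dict: "clock": time; "qpos": joint angles; "qd": joint speeds; "tau": joint torques, N m; "eef_pos": TCP position; "tool_rot": TCP orientation; "force": force on the tool from outside, world axes, zero at the start; "torque": the same for the moment, N m; "width": finger opening in mm; "gripper_force": force on a finger pad.
Only numpy, scipy, OpenCV 4.12 (cv2) and the standard library are available. Lean on these libraries where they do the work, as an engineer would, in place of code of your own. Each camera call takes 0.05 s, during which the arm holds its last target. There are 200 camera calls.

## Task

Unload the drilling fixture safely: press the trip switch's button so that its lever drops, then throw the toggle clamp's handle over to open and take the stepped metal block out from under the drill. Lay the block flat on its underside in the shallow wooden box without dropping it, let go, and then lift the trip lever back up until it stays. Leave the clamp open and leave the other things on the bench where they are.

Things in the scene. Friction and masses are not known exactly. Their poses are not given: they have to be found in the camera images.
- fixture: Fixed angle-drilling fixture, base plate 190 x 240 x 12 mm. Origin on the table under the middle of the nest; z up, x towards the high side of its bed, which slopes up at 35 degrees to +x. A spindle post (26 wide, 390 high) stands at x = 105, y = 75; an arm 24 wide, 336 to 364 mm up, runs from it to the drill head.
- drill_tip (a point): Lower tip of the drill bit that hangs straight down over the nest, 223 mm above the table. Bit 8 mm thick; chuck 34 wide from 53 mm above this point; head 44 wide from 95 mm above it. It leaves no room for an upright gripper over the block: come in square to the bed.
- nest (a point): Point on the sloping bed's top face in the middle of the nest, 60 mm above the table. Own axes: x up the slope, y level along the nest, z square out of the bed. The block sits 10 mm above this face on two rests (y = -33, 33). Stops 20 mm high touch its low side at y = -43 and 43 (16 wide each), stops 18 mm high stand 2.5 mm beyond each end; 25 mm or more is free beside its middle.
- clamp_pivot (a point): Axis of the toggle clamp's handle, on the bed 105 mm to -y of the nest and 46 mm above the bed face; axes as nest, the handle turns about x. The clamp's cheeks stand within x = -14 to 14, y = -12 to 22 mm of this point. Its arm, which holds the block's low step, rises with the handle and, open, reaches up to 90 mm above the bed, at 0 to 40 mm to +y of this point.
- handle_grip (a point): Point inside the clamp handle's round black grip (22 mm thick, 55 long), 80 mm from the pivot, 20 short of its end; moves with it. Locked, the handle leans 15 degrees from the bed's normal towards the block (+y of nest). Push it to -y of nest with 1 to 2 N: past about 25 degrees of turn (35 mm at the grip) it falls open by its own weight, and ends leaning 45 degrees to -y.
- clamp_handle (a joint): Turn of the toggle clamp's handle (rad): 0 locked, 1.05 fully open; stays at either end.
- block: Workpiece: stepped aluminium block, about 0.28 kg, 40 (x) by 110 (y) by 30 mm (z); the last 30 mm at its -y end, under the clamp, are only 16 high. Origin at the centre of its underside, z out of its top. It starts in the nest, axes along those of nest. Grip it across x near the middle (y = 0 to 15 mm), tool square to its top.
- box: Shallow fixed box of light wood, 146 (x) by 196 (y) by 40 mm high outside, walls and floor 8 mm thick. Origin under its centre on the table, z up.
- trip: Fixed trip switch: grey housing 70 (x) by 110 (y) by 55 mm high. Origin under its centre on the table, z up; front is -x. The lever turns about an axis along y through x = 0, y = -25, z = 73 mm, between two cheeks up to 82 mm high, and swings to -x as it drops; the button stands at x = -14, y = 25.
- button_top (a point): Centre of the top of the trip switch's round black button, 24 mm wide, 85 mm above the table; travels 7 mm straight down on a spring, 5 N at the bottom. The lever lets go at about 4 mm; press it right down.
- trip_button (a joint): Travel of the button (m): 0 up, 0.007 right down.
- lever_grip (a point): Point on the axis of the trip lever's round black grip (15 mm thick, 32 long), 58 mm from its pivot, 14 short of its end; moves with it. On: the lever stands up, leaning 10 degrees back to +x of the switch. Dropped: it lies level to the front (-x), grip clear of the housing, 73 mm above the table. It is moved by weight only: put back past the upright it stays.
- trip_lever (a joint): Turn of the trip lever (rad): 0 up (on), 1.74 dropped to the front.
- wrench: bystander, not to be disturbed: steel open-ended wrench lying flat (mm)
- screwdriver: bystander, not to be disturbed: screwdriver with a wooden handle, lying (mm)
- cup: bystander, not to be disturbed: clear plastic cup, 70 wide, 90 high, standing (mm)
- spray: bystander, not to be disturbed: blue can, 60 wide, 170 high, standing (mm)
- disc: bystander, not to be disturbed: black grinding disc, 116 wide, 6 thick, lying flat (mm)
- offcut: bystander, not to be disturbed: steel offcut 50 x 30 x 25 (mm)

How it is judged:
By the outcome, as a careful person would: the job done as asked, in the order asked, and still so for the second after the job is handed in, with the robot touching nothing.
It also fails if it takes over 72 s, if anything falls off the work surface, if the arm or the gripper's body presses on something with over 40 N, if the wrist force passes 120 N, or if a joint passes its speed limit or range.

## Working session

There is one attempt and no reset: what is moved stays moved. The work goes in short steps, Python scripts to look and compute and a tool call to move; the robot and the scene stay as the last step left them, time stands still between calls to the robot, and variables do not carry over. Pictures are saved under pics/ and viewed, at most 11 in all, crops included, and the job is handed in when it is done.

Besides the shell and the picture viewer there is one more tool, called as name([rows], argument=value, ...), one row to a line, values as JSON. arm_command: Moves the arm, as the interface text tells. Its arguments: {"type":"object","properties":{"deltas":{"type":"array"}},"required":["deltas"]}

```bash
ls -R . | head -30; mkdir -p pics; python3 - <<'E'
from cell import *
import cv2,numpy as np
print(read_state())
for n in("scene","side"):
    p,d=get_image(n); cv2.imwrite(f"pics/{n}0.png",p[:,:,::-1]); np.save(f"pics/{n}0.npy",d)
    c=camera_params(n); np.savez(f"pics/{n}0cam.npz",K=c["camera_matrix"],E=c["extrinsics"]); print(n,np.round(c["camera_matrix"],1).tolist(),np.round(c["extrinsics"],3).tolist())
E
```

```text
.:
pics

./pics:
{'clock': 0.0, 'qpos': array([-0.06582298,  0.62936466,  0.03843726,  1.51838015, -0.02698605,
        0.99631123, -0.02002904]), 'qd': array([-0.00057373, -0.00122769,  0.00095631,  0.00061515,  0.00035285,
       -0.00186009, -0.00161682]), 'tau': array([-1.11932164e-03, -5.63405585e+01,  1.22606792e+00, -1.93450052e+01,
        1.09587883e-02,  1.05136272e-02, -8.84369996e-06]), 'eef_pos': array([6.49361401e+02, 4.19533739e-02, 2.30373126e+02]), 'tool_rot': array([-3.13964754e+00,  3.60431486e-05,  1.57080142e+00]), 'force': array([-0.21233386,  0.38996732,  0.14504979]), 'torque': array([ 0.00308208,  0.04990348, -0.0146012 ]), 'gripper_force': 0.0, 'width': 85.55287311463607}
scene [[511.9, 0.0, 317.6], [0.0, 511.9, 235.5], [0.0, 0.0, 1.0]] [[0.462, 0.587, -0.664, 1275.708], [0.887, -0.311, 0.342, -343.042], [-0.006, -0.747, -0.665, 846.421], [0.0, 0.0, 0.0, 1.0]]
side [[570.0, 0.0, 321.0], [0.0, 570.0, 238.3], [0.0, 0.0, 1.0]] [[-0.87, -0.331, 0.365, 148.754], [-0.493, 0.604, -0.627, 751.33], [-0.012, -0.725, -0.689, 975.049], [0.0, 0.0, 0.0, 1.0]]
```

View pics/scene0.png

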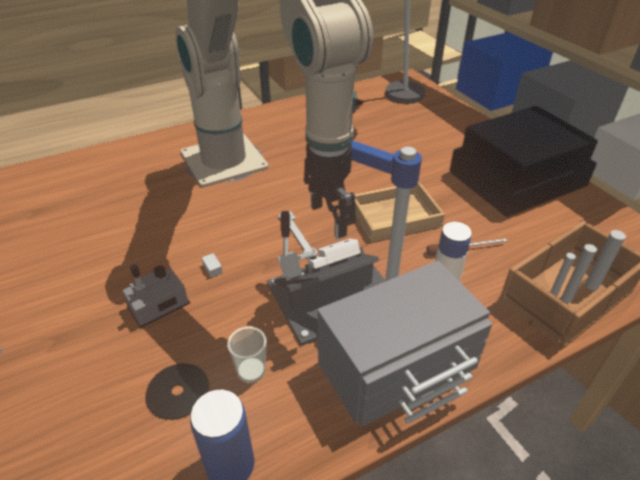

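View pics/side0.png

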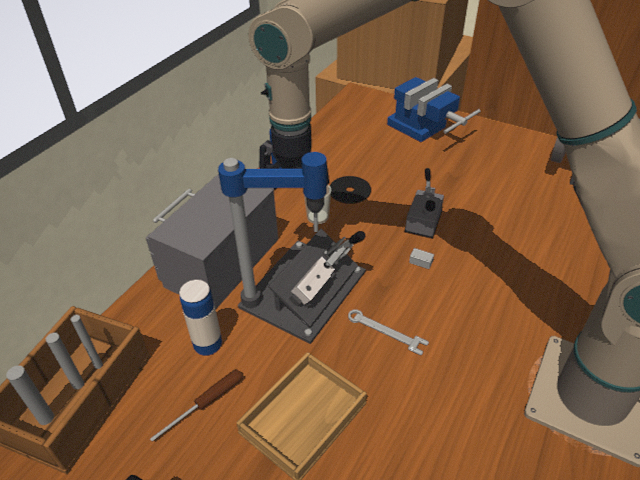

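arm_command([
  {"dx": 0, "dy": 0, "dz": 0, "yaw": 0, "pitch": 0, "roll": 0, "jaw": 1},
])

```text
invalid input at $.deltas[0]: expected keys dx, dy, dz, yaw, jaw
```

```bash
python3 - <<'E'
from cell import *
import cv2,numpy as np
p,d=get_image("wrist");c=camera_params("wrist");cv2.imwrite("pics/wrist0.png",p[:,:,::-1]); np.save("pics/wrist0.npy",d)
np.savez("pics/wrist0cam.npz",K=c["camera_matrix"],E=c["extrinsics"]);print(np.round(c["extrinsics"],3).tolist(),np.round(c["camera_matrix"],1).tolist())
s=cv2.imread("pics/scene0.png");t=cv2.imread("pics/side0.png")
def cr(i,x,y,w,h): return cv2.resize(i[y:y+h,x:x+w],(400,300),interpolation=cv2.INTER_CUBIC)
m=np.vstack([np.hstack([cr(s,260,190,160,120),cr(t,240,190,160,120)]),np.hstack([cr(s,110,245,120,90),cr(t,370,160,120,90)])])
cv2.imwrite("pics/mont0.png",m)
E
```

```text
[[1.0, -0.0, -0.001, 650.359], [-0.001, -0.966, -0.258, 65.087], [-0.001, 0.258, -0.966, 372.908], [0.0, 0.0, 0.0, 1.0]] [[409.2, 0.0, 320.9], [0.0, 409.2, 244.3], [0.0, 0.0, 1.0]]
```

View pics/mont0.png

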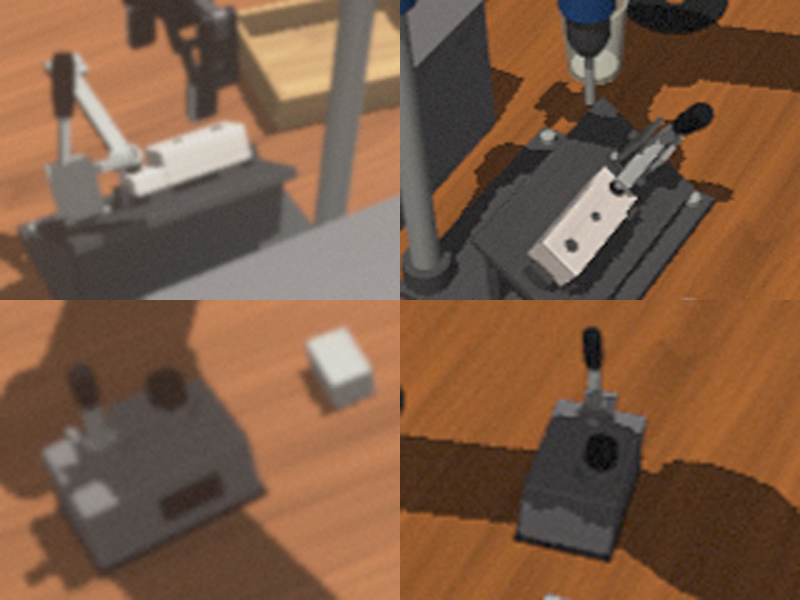

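```bash
cat > h.py <<'E'
import numpy as np,cv2
def cam(n): c=np.load(f"pics/{n}cam.npz"); return c["K"],c["E"]
def cloud(n):
    K,E=cam(n); d=np.load(f"pics/{n}.npy"); v,u=np.mgrid[:480,:640]
    P=np.stack([(u-K[0,2])/K[0,0]*d,(v-K[1,2])/K[1,1]*d,d],-1)@E[:3,:3].T+E[:3,3]
    P[d<=0]=np.nan; return P
def proj(n,p):
    K,E=cam(n); q=(np.asarray(p)-E[:3,3])@E[:3,:3]; q=q@K.T; return q[...,:2]/q[...,2:]
def tri(obs): # [(name,u,v),...]
    A=[];b=[]
    for n,u,v in obs:
        K,E=cam(n); r=E[:3,:3]@np.linalg.inv(K)@[u,v,1]; r/=np.linalg.norm(r); M=np.eye(3)-np.outer(r,r); A.append(M); b.append(M@E[:3,3])
    A=np.vstack(A);b=np.hstack(b); x,res,_,_=np.linalg.lstsq(A,b,rcond=None); return x,np.linalg.norm(A@x-b)
E
python3 - <<'E'
from h import *
np.set_printoptions(suppress=True,precision=1)
P={n:cloud(n) for n in("scene0","side0")}
t=[("handle",(285,220),(357,238)),("button",(110+165*.3,245+88*.3),(370+200*.3,160+150*.3)),("levergrip",(110+82*.3,245+82*.3),(370+192*.3,160+45*.3)),
("boxcorner",(357,234),(296,470)),("holeblock",(345,252),(240+170*.4,190+245*.4)),("drilltip",(345,190),(240+190*.4,190+102*.4))]
for n,a,b in t: 
    print(n,P["scene0"][int(a[1]),int(a[0])],P["side0"][int(b[1]),int(b[0])], tri([("scene0",*a),("side0",*b)]))
def rect(n,zlo,zhi,xl,yl):
    Q=P[n].reshape(-1,3);Q=Q[np.isfinite(Q).all(1)]
    m=(Q[:,2]>zlo)&(Q[:,2]<zhi)&(Q[:,0]>xl[0])&(Q[:,0]<xl[1])&(Q[:,1]>yl[0])&(Q[:,1]<yl[1]); Q=Q[m]
    r=cv2.minAreaRect(Q[:,:2].astype(np.float32)); print(n,len(Q),r,np.median(Q,0))
for n in P: rect(n,35,46,(400,800),(120,450)); rect(n,50,60,(400,800),(-450,-100))
# top-down height map, both clouds
H=np.zeros((600,800),np.float32)
for n in P:
    Q=P[n].reshape(-1,3);Q=Q[np.isfinite(Q).all(1)&(P[n].reshape(-1,3)[:,2]<480)]
    c=((400-Q[:,1])).astype(int); r=(950-Q[:,0]).astype(int); ok=(c>=0)&(c<800)&(r>=0)&(r<600)
    np.maximum.at(H,(r[ok],c[ok]),Q[ok,2])
H=cv2.dilate(H,np.ones((3,3)))
cv2.imwrite("pics/top.png",cv2.applyColorMap(np.clip(H*1.6,0,255).astype(np.uint8),cv2.COLORMAP_JET))
E
```

```text
handle [524.5 -31.7 169. ] [512.7 -21.6 165.5] (array([515. , -27.3, 160. ]), np.float64(0.6421710474927483))
button [ 461.9 -294.6   88.1] [ 446.9 -284.5   86.2] (array([ 450.4, -293.9,   76.9]), np.float64(1.558810458333681))
levergrip [ 492.5 -339.5  142.7] [ 481.2 -335.7  135.6] (array([ 481.1, -339.2,  131.2]), np.float64(1.0402569523123082))
boxcorner [470.6 181.9  -0.1] [403.9 409.2  39.6] (array([ 407.9,  299.4, -115.9]), np.float64(91.74780087240813))
holeblock [593.5  74.   89. ] [565.7  91.6  93.7] (array([577. ,  80.1,  74.1]), np.float64(5.074210798204551))
drilltip [300.1 245.1   2.3] [564.8  55.  226.8] (array([562.6,  76.3, 237.7]), np.float64(13.682166805674845))
scene0 468 ((600.1005249023438, 317.0128173828125), (416.6395568847656, 225.81631469726562), 5.152516841888428) [512.4 321.1  39.7]
scene0 1190 ((594.16796875, -274.23779296875), (343.8851623535156, 118.7882080078125), 18.927534103393555) [ 489.9 -305.6   55.8]
side0 1561 ((600.1180419921875, 284.6788330078125), (399.6066589355469, 329.4146728515625), 0.15060478448867798) [519.5 303.8  39.3]
side0 567 ((588.3367919921875, -274.58551025390625), (339.5440979003906, 121.79850006103516), 18.49795150756836) [ 474.4 -294.8   54.8]
```

View pics/top.png

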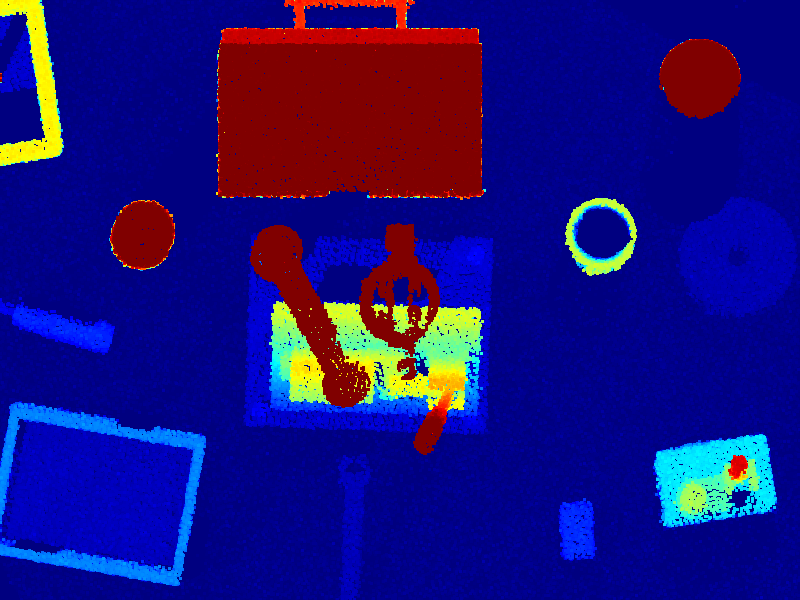

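View pics/wrist0.png

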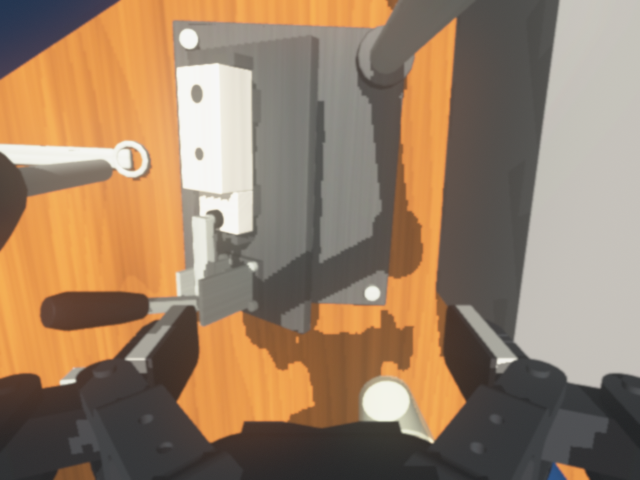

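```bash
python3 - <<'E'
from h import *
np.set_printoptions(suppress=True,precision=1)
P={n:cloud(n) for n in("scene0","side0","wrist0")}
I={n:cv2.imread(f"pics/{n}.png").reshape(-1,3).astype(int) for n in P}
def sel(n,x,y,z,f=None):
    Q=P[n].reshape(-1,3); m=(Q[:,0]>x[0])&(Q[:,0]<x[1])&(Q[:,1]>y[0])&(Q[:,1]<y[1])&(Q[:,2]>z[0])&(Q[:,2]<z[1])
    if f is not None: m&=f(I[n])
    return Q[m]
def rc(tag,n,*a,**k):
    Q=sel(n,*a,**k)
    if len(Q)<8: print(tag,n,len(Q));return
    r=cv2.minAreaRect(Q[:,:2].astype(np.float32)); print(tag,n,len(Q),np.round(r[0],1),np.round(r[1],1),round(r[2],1),"mean",Q.mean(0))
for n in P:
    rc("trip",n,(410,540),(-390,-240),(50,60))
    rc("button",n,(435,472),(-312,-272),(80,92))
    rc("lever",n,(460,520),(-370,-310),(105,160))
    rc("box",n,(350,560),(180,430),(34,46))
    rc("base",n,(500,730),(-110,170),(8,16))
    rc("handle",n,(480,560),(-70,10),(130,220),f=lambda c:c.max(1)<70)
    rc("drill",n,(540,600),(20,90),(222,270))
    rc("head",n,(530,600),(15,95),(322,334))
    rc("post",n,(660,740),(90,160),(150,320))
    Q=sel(n,(530,620),(-10,125),(75,125),f=lambda c:c.min(1)>140)
    if len(Q)>50:
        c=Q.mean(0); 
        for _ in range(5):
            w=np.linalg.svd(Q-c)[2][2] if len(Q)<6000 else None
            if w is None: break
            e=(Q-c)@w; Q=Q[abs(e-np.median(e))<2]; c=Q.mean(0)
        w*=np.sign(w[2]); print("block",n,len(Q),c,np.round(w,3),Q.min(0),Q.max(0))
E
```

```text
trip scene0 985 [ 471.4 -316. ] [ 72.2 111.3] 10.6 mean [ 482.5 -317.8   55.7]
button scene0 90 [ 453.  -293.6] [23.6 23. ] 57.1 mean [ 454.7 -293.7   85. ]
lever scene0 116 [ 486.8 -339.6] [14.6 14.7] 80.8 mean [ 487.4 -339.4  131.4]
box scene0 633 [458.4 303.7] [197.8 150.3] 80.0 mean [468.  299.1  39.1]
base scene0 1692 [620.4  31. ] [241.1 193. ] 87.8 mean [638.8 -27.7  12.6]
handle scene0 63 [526.6 -33.1] [10.7 25.8] 67.9 mean [526.3 -33.2 163.7]
drill scene0 0
head scene0 0
post scene0 977 [704.4 119.3] [25.7 18.8] 54.4 mean [705.7 117.8 238.1]
block scene0 156 [587.9  46.   91.2] [ 0.3 -0.   1. ] [561.6  -8.3  85.6] [600.8 108.1  98.4]
trip side0 539 [ 466.1 -315.5] [ 70.  114.5] 8.5 mean [ 467.8 -305.8   54.7]
button side0 62 [ 448.9 -293.6] [21.9 24.5] 3.6 mean [ 448.5 -292.7   84. ]
lever side0 82 [ 479.5 -337.4] [16.4 15.7] 16.7 mean [ 478.9 -336.4  129.8]
box side0 1683 [453.6 304. ] [198.2 148. ] 80.3 mean [451.  312.9  39.1]
base side0 2536 [616.   31.1] [243.2 193.2] 87.8 mean [609.7  71.2  11.8]
handle side0 132 [518.4 -25.1] [15.9 41.3] 78.2 mean [513.8 -23.7 165.4]
drill side0 79 [565.3  53.7] [8. 9.] 34.0 mean [565.4  54.6 245.9]
head side0 120 [560.   65.9] [41.5 16.4] 25.7 mean [557.6  67.2 328.3]
post side0 860 [689.7 127.8] [26.  18.9] 45.4 mean [688.6 129.8 237. ]
block side0 308 [565.1  70.6  92.6] [-0.5 -0.   0.9] [547.8  25.7  81.6] [583.2 108.8 104.6]
trip wrist0 0
button wrist0 0
lever wrist0 0
box wrist0 0
base wrist0 23870 [620.8  31.1] [240.4 190.6] 87.9 mean [658.2  41.9  11.9]
handle wrist0 0
drill wrist0 2284 [573.1  53.2] [5.4 8. ] 6.1 mean [573.7  53.5 248.7]
head wrist0 0
post wrist0 2162 [694.2 116.2] [ 9.1 24.3] 54.5 mean [694.5 113.3 181. ]Traceback (most recent call last):
  File "<stdin>", line 30, in <module>
TypeError: 'NoneType' object is not subscriptable
```

arm_command([
  {"dx": -0.035, "dy": -0.035, "dz": 0, "yaw": 0, "jaw": 0},
  {"dx": -0.06, "dy": -0.075, "dz": 0, "yaw": 0, "jaw": 0},
  {"dx": -0.085, "dy": -0.115, "dz": 0, "yaw": 0, "jaw": 0},
  {"dx": -0.11, "dy": -0.155, "dz": 0, "yaw": 0, "jaw": 0},
  {"dx": -0.135, "dy": -0.195, "dz": 0, "yaw": 0, "jaw": 0},
  {"dx": -0.16, "dy": -0.235, "dz": -0.02, "yaw": 0, "jaw": 0},
  {"dx": -0.185, "dy": -0.27, "dz": -0.04, "yaw": 0, "jaw": 0},
  {"dx": -0.198, "dy": -0.29, "dz": -0.08, "yaw": 0, "jaw": 0},
  {"dx": -0.198, "dy": -0.29, "dz": -0.12, "yaw": 0, "jaw": 0},
  {"dx": -0.198, "dy": -0.29, "dz": -0.13, "yaw": 0, "jaw": 0},
  {"dx": -0.198, "dy": -0.29, "dz": -0.14, "yaw": 0, "jaw": 0},
  {"dx": -0.198, "dy": -0.29, "dz": -0.148, "yaw": 0, "jaw": 0},
  {"dx": -0.198, "dy": -0.29, "dz": -0.152, "yaw": 0, "jaw": 0},
  {"dx": -0.198, "dy": -0.29, "dz": -0.153, "yaw": 0, "jaw": 0},
  {"dx": -0.198, "dy": -0.29, "dz": -0.153, "yaw": 0, "jaw": 0},
])

```text
clock: 1.65
eef_pos: [453.4, -289.6, 79.3]
tool_rot: [3.139, 0.0, 1.572]
force: [1.3, 2.7, 3.0]
width: 0.1
gripper_force: 1.9
```

arm_command([
  {"dx": 0, "dy": 0, "dz": -0.003, "yaw": 0, "jaw": 0},
  {"dx": 0, "dy": 0, "dz": -0.004, "yaw": 0, "jaw": 0},
  {"dx": 0, "dy": 0, "dz": -0.004, "yaw": 0, "jaw": 0},
])

```text
clock: 1.95
eef_pos: [453.4, -289.6, 77.8]
tool_rot: [3.138, 0.001, 1.571]
force: [-3.6, 5.5, 30.4]
width: -0.2
gripper_force: 14.9
```

```bash
cat > snap.py <<'E'
import sys,cv2,numpy as np
from cell import *
def snap(n,tag):
    c=camera_params(n); p,d=get_image(n); cv2.imwrite(f"pics/{tag}.png",p[:,:,::-1]); np.save(f"pics/{tag}.npy",d); np.savez(f"pics/{tag}cam.npz",K=c["camera_matrix"],E=c["extrinsics"])
E
python3 - <<'E'
from snap import *; from h import *
s=read_state(); print(s["force"],s["eef_pos"],s["qpos"])
snap("scene","scene1"); snap("side","side1")
np.set_printoptions(suppress=True,precision=1)
for n in("scene1","side1"):
    Q=cloud(n).reshape(-1,3)
    for z in((105,150),(62,82)):
        m=(Q[:,0]>370)&(Q[:,0]<520)&(Q[:,1]>-370)&(Q[:,1]<-320)&(Q[:,2]>z[0])&(Q[:,2]<z[1]); print(n,z,m.sum(),Q[m].min(0) if m.any() else 0,Q[m].max(0) if m.any() else 0)
E
```

```text
[-3.58743604  5.54528788 30.36256711] [ 453.39094215 -289.64534684   77.83353621] [ 0.50135463  0.69513068  0.02382638  1.96196967 -0.03533765  0.48172781
  0.55149717]
scene1 (105, 150) 0 0 0
scene1 (62, 82) 282 [ 402.9 -358.5   62.1] [ 490.2 -320.1   82. ]
side1 (105, 150) 0 0 0
side1 (62, 82) 96 [ 399.6 -357.6   64.2] [ 481.  -322.3   81.6]
```

arm_command([
  {"dx": 0, "dy": 0, "dz": 0.03, "yaw": 0, "jaw": 0},
  {"dx": 0, "dy": 0.01, "dz": 0.08, "yaw": 0, "jaw": 0},
  {"dx": 0, "dy": 0.03, "dz": 0.13, "yaw": 0, "jaw": 0},
  {"dx": 0, "dy": 0.05, "dz": 0.18, "yaw": 0, "jaw": 0},
  {"dx": 0, "dy": 0.05, "dz": 0.23, "yaw": 0, "jaw": 0},
  {"dx": 0, "dy": 0.05, "dz": 0.28, "yaw": 0, "jaw": 0},
  {"dx": 0, "dy": 0.05, "dz": 0.33, "yaw": 0, "jaw": 0},
  {"dx": 0, "dy": 0.05, "dz": 0.38, "yaw": 0, "jaw": 0},
  {"dx": 0, "dy": 0.05, "dz": 0.43, "yaw": 0, "jaw": 0},
  {"dx": 0, "dy": 0.05, "dz": 0.48, "yaw": 0, "jaw": 0},
  {"dx": 0, "dy": 0.05, "dz": 0.53, "yaw": 0, "jaw": 0},
  {"dx": 0, "dy": 0.05, "dz": 0.58, "yaw": 0, "jaw": 0},
  {"dx": 0, "dy": 0.05, "dz": 0.63, "yaw": 0, "jaw": 0},
  {"dx": 0, "dy": 0.05, "dz": 0.68, "yaw": 0, "jaw": 0},
  {"dx": 0, "dy": 0.05, "dz": 0.73, "yaw": 0, "jaw": 0},
  {"dx": 0, "dy": 0.05, "dz": 0.78, "yaw": 0, "jaw": 0},
  {"dx": 0, "dy": 0.05, "dz": 0.78, "yaw": 0, "jaw": 0},
  {"dx": 0, "dy": 0.05, "dz": 0.78, "yaw": 0, "jaw": 0},
])

```text
clock: 3.85
eef_pos: [427.8, -227.1, 702.6]
tool_rot: [3.096, 0.024, 1.57]
force: [-0.3, 0.6, -0.2]
width: 0.2
gripper_force: 0.0
```

```bash
python3 -c "
from cell import *
s=read_state();print(s['qpos'],s['eef_pos'],s['tool_rot'],s['qd'])"
```

```text
[ 0.27127029  0.22555662  0.24774885  0.89019362 -0.06143172  1.98061086
  0.48574552] [ 427.79887272 -227.06914269  702.57086298] [3.09628583 0.02374611 1.57036491] [-0.03243331 -0.02975459  0.03357245  0.02693525 -0.00140759 -0.00264167
 -0.00010033]
```

arm_command([
  {"dx": 0, "dy": 0, "dz": -0.05, "yaw": 0, "jaw": 0},
  {"dx": 0, "dy": 0, "dz": -0.1, "yaw": 0, "jaw": 0},
  {"dx": 0, "dy": 0, "dz": -0.1, "yaw": 0, "jaw": 0},
])

```text
clock: 4.15
eef_pos: [421.9, -223.9, 591.1]
tool_rot: [3.121, 0.012, 1.571]
force: [-0.1, 0.2, -0.9]
width: -0.3
gripper_force: 0.0
```

```bash
python3 -c "
from cell import *
s=read_state();print(s['qpos'],s['eef_pos'],s['tool_rot'],s['qd'])"
```

```text
[ 0.24472191  0.16283268  0.23513817  1.27464758 -0.0369117   1.68491009
  0.47174224] [ 421.89672186 -223.90644787  591.14580494] [3.12120306 0.01176517 1.57063832] [ 0.00124596  0.00625614  0.00207654 -0.44473866 -0.01352306  0.09944924
  0.00499153]
```

arm_command([
  {"dx": 0, "dy": 0, "dz": 0, "yaw": 0, "jaw": 0},
  {"dx": 0, "dy": 0, "dz": 0, "yaw": 0, "jaw": 0},
  {"dx": 0, "dy": 0, "dz": 0, "yaw": 0, "jaw": 0},
])

```text
clock: 4.45
eef_pos: [430.6, -228.7, 607.7]
tool_rot: [3.086, 0.029, 1.57]
force: [0.3, -0.3, 0.4]
width: -0.1
gripper_force: 0.0
```

```bash
python3 -c "
from cell import *
s=read_state();print(s['qpos'],s['eef_pos'],s['tool_rot'],s['qd'])"
```

```text
[ 0.24515429  0.16018783  0.23635928  1.23545591 -0.03718752  1.68696752
  0.47187736] [ 430.60212577 -228.67020933  607.74533818] [3.08560089 0.02941396 1.56991642] [-0.00133802  0.00248151 -0.00095045  0.03222423  0.00047423 -0.00714672
 -0.00140734]
```

arm_command([
  {"dx": 0, "dy": 0.045, "dz": 0.02, "yaw": 0, "jaw": 0},
  {"dx": 0, "dy": 0.09, "dz": 0.04, "yaw": 0, "jaw": 0},
  {"dx": 0, "dy": 0.135, "dz": 0.06, "yaw": -1, "jaw": 0},
  {"dx": 0, "dy": 0.18, "dz": 0.08, "yaw": -2.2, "jaw": 0},
  {"dx": 0, "dy": 0.22, "dz": 0.1, "yaw": -2.2, "jaw": 0},
  {"dx": 0, "dy": 0.235, "dz": 0.14, "yaw": -2.2, "jaw": 0},
  {"dx": 0, "dy": 0.235, "dz": 0.18, "yaw": -2.2, "jaw": 0},
  {"dx": 0, "dy": 0.235, "dz": 0.22, "yaw": -2.2, "jaw": 0},
  {"dx": 0, "dy": 0.235, "dz": 0.25, "yaw": -2.2, "jaw": 0},
])

```text
clock: 5.35
eef_pos: [423.5, 4.1, 733.9]
tool_rot: [3.035, 0.024, 1.532]
force: [-0.7, 0.5, -0.4]
width: 0.2
gripper_force: 0.0
```

arm_command([
  {"dx": 0, "dy": 0, "dz": 0.1, "yaw": 0, "jaw": 0},
  {"dx": 0, "dy": 0, "dz": 0.2, "yaw": 0, "jaw": 0},
])

```text
clock: 5.55
eef_pos: [419.1, 1.8, 753.2]
tool_rot: [2.986, 0.022, 1.532]
force: [-0.9, -0.6, -0.1]
width: -0.1
gripper_force: 0.0
```

arm_command([
  {"dx": 0, "dy": 0, "dz": 0.1, "yaw": 0, "jaw": 0},
  {"dx": 0, "dy": 0, "dz": 0.2, "yaw": 0, "jaw": 0},
])

```text
clock: 5.75
eef_pos: [416.2, -0.3, 772.4]
tool_rot: [2.938, 0.021, 1.532]
force: [-0.1, -0.0, 0.3]
width: 0.0
gripper_force: 0.0
```

```bash
python3 -c "
from cell import *
s=read_state();print(s['qpos'],s['eef_pos'],s['tool_rot'],s['qd'])"
```

```text
[-0.9311474   0.07463984  0.97754857  0.91345422 -0.04508823  1.98161204
 -0.02014909] [ 4.16247383e+02 -2.83812321e-01  7.72427640e+02] [2.93752487 0.02096007 1.53198806] [-0.43338448 -0.03405731  0.44752218 -0.0350113   0.00461029  0.00062214
  0.02304995]
```

arm_command([
  {"dx": 0.05, "dy": 0, "dz": 0, "yaw": 0, "jaw": 0},
  {"dx": 0.1, "dy": 0, "dz": 0, "yaw": 0, "jaw": 0},
  {"dx": 0.15, "dy": 0, "dz": 0.03, "yaw": 0, "jaw": 0},
  {"dx": 0.18, "dy": 0, "dz": 0.08, "yaw": 0, "jaw": 0},
  {"dx": 0.2, "dy": 0, "dz": 0.14, "yaw": 0, "jaw": 0},
  {"dx": 0.2, "dy": 0, "dz": 0.2, "yaw": 0, "jaw": 0},
])

```text
clock: 6.35
eef_pos: [547.7, -0.6, 767.9]
tool_rot: [2.892, 0.021, 1.531]
force: [-0.7, -0.4, 0.4]
width: -0.2
gripper_force: 0.0
```

```bash
python3 -c "
from cell import *
s=read_state();print(s['qpos'],s['eef_pos'],s['tool_rot'],s['qd'])"
```

```text
[-0.23054609  0.2945519   0.31048504  0.6268085  -0.07894743  1.98119849
 -0.02117361] [ 5.47744022e+02 -6.29618631e-01  7.67938632e+02] [2.89153287 0.02126422 1.53147641] [ 0.05662302  0.03614887 -0.03210476 -0.10395866 -0.01217841  0.0144715
  0.01407769]
```

arm_command([
  {"dx": 0.05, "dy": 0, "dz": 0.1, "yaw": 0, "jaw": 0},
  {"dx": 0.1, "dy": 0, "dz": 0.2, "yaw": 0, "jaw": 0},
])

```text
clock: 6.55
eef_pos: [566.1, -1.3, 784.5]
tool_rot: [2.839, 0.02, 1.533]
force: [-0.3, -0.1, 0.4]
width: 0.1
gripper_force: 0.0
```

arm_command([
  {"dx": 0.05, "dy": 0, "dz": 0.1, "yaw": 0, "jaw": 0},
  {"dx": 0.1, "dy": 0, "dz": 0.2, "yaw": 0, "jaw": 0},
])

```text
clock: 6.75
eef_pos: [584.4, -2.2, 798.0]
tool_rot: [2.792, 0.019, 1.533]
force: [0.5, 0.6, 0.3]
width: -0.2
gripper_force: 0.0
```

arm_command([
  {"dx": 0, "dy": 0, "dz": 0.1, "yaw": 0, "jaw": 0},
  {"dx": 0, "dy": 0, "dz": 0.2, "yaw": 0, "jaw": 0},
])

```text
clock: 6.95
eef_pos: [563.6, -3.6, 824.3]
tool_rot: [2.745, 0.019, 1.533]
force: [-1.0, -0.3, 0.6]
width: 0.2
gripper_force: 0.0
```

```bash
python3 -c "
from cell import *
s=read_state();print(s['qpos'],s['eef_pos'],s['tool_rot'],s['qd'])"
```

```text
[-0.2102613   0.30390866  0.32277231  0.47061983 -0.10251416  1.98155936
 -0.01451482] [563.62000292  -3.59663558 824.30115261] [2.74542208 0.01866536 1.53302509] [-0.11156234 -0.21751065  0.10534772  0.0948363   0.02421411  0.00286246
  0.01323258]
```

arm_command([
  {"dx": 0.0, "dy": 0, "dz": 0.1, "yaw": 0, "jaw": 0},
  {"dx": 0.0, "dy": 0, "dz": 0.2, "yaw": 0, "jaw": 0},
])

```text
clock: 7.15
eef_pos: [545.2, -4.9, 850.2]
tool_rot: [2.695, 0.018, 1.533]
force: [0.6, 0.6, -0.0]
width: 0.1
gripper_force: 0.0
```

arm_command([
  {"dx": 0.05, "dy": 0, "dz": 0.1, "yaw": 0, "jaw": 0},
  {"dx": 0.1, "dy": 0, "dz": 0.2, "yaw": 0, "jaw": 0},
])

```text
clock: 7.35
eef_pos: [567.3, -5.5, 862.7]
tool_rot: [2.649, 0.017, 1.534]
force: [0.4, 0.6, 0.8]
width: 0.2
gripper_force: 0.0
```

arm_command([
  {"dx": 0, "dy": 0, "dz": 0.1, "yaw": 0, "jaw": 0},
  {"dx": 0, "dy": 0, "dz": 0.2, "yaw": 0, "jaw": 0},
])

```text
clock: 7.55
eef_pos: [550.1, -6.6, 885.1]
tool_rot: [2.606, 0.018, 1.533]
force: [-0.1, -0.9, 0.2]
width: -0.4
gripper_force: 0.0
```

```bash
python3 -c "
from cell import *
s=read_state();print(s['qpos'],s['eef_pos'],s['tool_rot'],s['qd'])"
```

```text
[-0.21928351  0.27446798  0.36770683  0.36127117 -0.1295589   1.98118164
 -0.00865151] [550.13240523  -6.56545076 885.11541293] [2.60556909 0.01767408 1.53305499] [-0.11577499 -0.18674252  0.10028553  0.06198147  0.03071454  0.00382176
  0.00993822]
```

arm_command([
  {"dx": 0.05, "dy": 0, "dz": 0.1, "yaw": 0, "jaw": 0},
  {"dx": 0.1, "dy": 0, "dz": 0.2, "yaw": 0, "jaw": 0},
  {"dx": 0.1, "dy": 0, "dz": 0.2, "yaw": 0, "jaw": 0},
])

```text
clock: 7.85
eef_pos: [575.9, -7.4, 896.2]
tool_rot: [2.558, 0.017, 1.534]
force: [0.2, -0.5, 0.2]
width: 0.2
gripper_force: 0.0
```

arm_command([
  {"dx": 0, "dy": 0, "dz": 0, "yaw": 0, "jaw": 0},
  {"dx": 0, "dy": 0, "dz": 0, "yaw": 0, "jaw": 0},
])

```text
clock: 8.05
eef_pos: [576.3, -7.4, 895.1]
tool_rot: [2.56, 0.017, 1.534]
force: [0.4, -0.4, 0.0]
width: -0.5
gripper_force: 0.0
```

```bash
python3 -c "
from cell import *
s=read_state();print(s['qpos'],s['eef_pos'],s['tool_rot'],s['qd'])"
```

```text
[-0.17813569  0.32547123  0.37313745  0.26481135 -0.17448861  1.98090904
 -0.0083513 ] [576.32872609  -7.3791857  895.14523894] [2.56026255 0.01726855 1.53354379] [ 8.68692670e-04 -1.03322362e-02  1.60226792e-03 -5.75731364e-03
 -1.66220591e-04 -2.14270937e-03  5.71589702e-05]
```

arm_command([
  {"dx": 0.03, "dy": 0, "dz": 0.05, "yaw": 0, "jaw": 0},
])

```text
clock: 8.15
eef_pos: [588.9, -7.4, 905.5]
tool_rot: [2.522, 0.016, 1.535]
force: [-0.7, -0.4, 0.4]
width: 0.0
gripper_force: 0.0
```

```bash
python3 -c "
from cell import *
s=read_state();print(s['qpos'],s['eef_pos'],s['tool_rot'],s['qd'])"
```

```text
[-0.15890235  0.3528482   0.40498366  0.19979924 -0.22552118  1.98102653
 -0.00889932] [588.88475678  -7.43840554 905.52580365] [2.52249364 0.0162885  1.53462672] [ 0.2063968   0.31486611  0.33327634 -0.68819959 -0.53300865 -0.00551665
 -0.00513095]
```

arm_command([
  {"dx": -0.01, "dy": 0.001, "dz": -0.045, "yaw": 0, "jaw": 0},
  {"dx": -0.02, "dy": 0.002, "dz": -0.09, "yaw": 0, "jaw": 0},
  {"dx": -0.03, "dy": 0.004, "dz": -0.135, "yaw": 0, "jaw": 0},
  {"dx": -0.04, "dy": 0.006, "dz": -0.18, "yaw": 0, "jaw": 0},
  {"dx": -0.05, "dy": 0.008, "dz": -0.225, "yaw": 0, "jaw": 0},
  {"dx": -0.06, "dy": 0.009, "dz": -0.27, "yaw": 0, "jaw": 0},
  {"dx": -0.07, "dy": 0.01, "dz": -0.315, "yaw": 0, "jaw": 0},
  {"dx": -0.08, "dy": 0.011, "dz": -0.36, "yaw": 0, "jaw": 0},
  {"dx": -0.09, "dy": 0.012, "dz": -0.405, "yaw": 0, "jaw": 0},
  {"dx": -0.1, "dy": 0.013, "dz": -0.45, "yaw": 0, "jaw": 0},
  {"dx": -0.11, "dy": 0.013, "dz": -0.5, "yaw": 0, "jaw": 0},
  {"dx": -0.11, "dy": 0.013, "dz": -0.5, "yaw": 0, "jaw": 0},
  {"dx": -0.11, "dy": 0.013, "dz": -0.5, "yaw": 0, "jaw": 0},
])

```text
clock: 9.45
eef_pos: [475.0, 4.3, 398.9]
tool_rot: [2.535, 0.021, 1.534]
force: [0.4, -1.0, 0.3]
width: -0.1
gripper_force: 0.0
```

```bash
python3 - <<'E'
from snap import *; from h import *
s=read_state();print(s['qpos'],s['eef_pos'],s['tool_rot'],s['qd'])
snap("wrist","wrist1")
E
```

```text
[-0.55359788 -0.09963773  0.34900328  2.23369799  0.43489041  0.44568967
 -0.56722591] [474.96770159   4.27528179 398.85652876] [2.53487666 0.02079457 1.53399218] [-0.00986352 -0.02946475  0.0107839  -0.18595604 -0.02850059  0.04946319
  0.05474906]
```

View pics/wrist1.png

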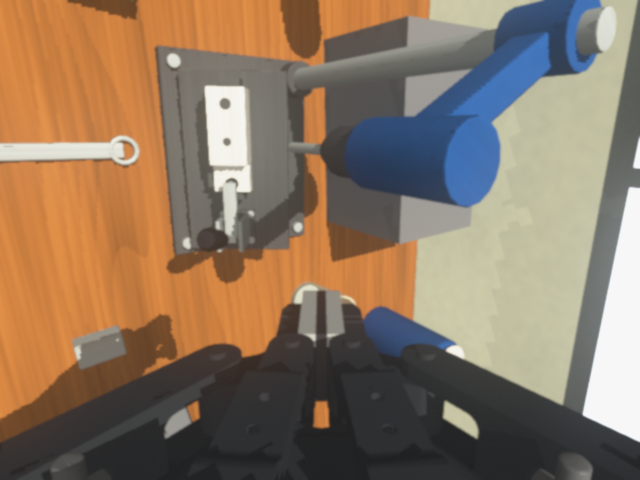

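```bash
cat > fk.py <<'E'
import numpy as np
from scipy.optimize import least_squares
from scipy.spatial.transform import Rotation as R
D=[([-0.06582298,0.62936466,0.03843726,1.51838015,-0.02698605,0.99631123,-0.02002904],[649.36,.04,230.37],[-3.13964754,0,1.57080142]),
([.50135463,.69513068,.02382638,1.96196967,-.03533765,.48172781,.55149717],[453.39,-289.65,77.83],[3.138,.001,1.571]),
([.27127029,.22555662,.24774885,.89019362,-.06143172,1.98061086,.48574552],[427.8,-227.07,702.57],[3.09628583,.02374611,1.57036491]),
([.24515429,.16018783,.23635928,1.23545591,-.03718752,1.68696752,.47187736],[430.6,-228.67,607.75],[3.08560089,.02941396,1.56991642]),
([-.17813569,.32547123,.37313745,.26481135,-.17448861,1.98090904,-.0083513],[576.33,-7.38,895.15],[2.56026255,.01726855,1.53354379]),
([-.23054609,.2945519,.31048504,.6268085,-.07894743,1.98119849,-.02117361],[547.74,-.63,767.94],[2.89153287,.02126422,1.53147641]),
([-.55359788,-.09963773,.34900328,2.23369799,.43489041,.44568967,-.56722591],[474.97,4.28,398.86],[2.53487666,.02079457,1.53399218])]
LIM=np.array([[-3.06,3.06],[-.37,2.12],[-1.25,1.32],[.18,2.47],[-1.1,4.24],[.23,1.98],[-2.94,2.94]])
def fk(q,p,s=(-1,-1,-1,-1)):
    H,L1,L2,T,a,b,c,o1,o7,x0=p
    Rz=lambda t:R.from_euler('z',t); Ry=lambda t:R.from_euler('y',t)
    A=Rz(s[0]*q[0]+o1)*Ry(q[1])*Rz(s[1]*q[2]); P=np.array([0,0,H])+A.apply([a,x0,L1])
    B=A*Ry(q[3]); B=B*Rz(s[2]*q[4]); P=P+B.apply([b,0,L2])
    C=B*Ry(q[5]); C=C*Rz(s[3]*q[6]+o7); P=P+C.apply([0,0,0])+ (B*Ry(q[5])).apply([c,0,T]); return P,C
def err(p,s):
    e=[]
    for q,x,r in D:
        P,C=fk(q,p,s); e+=list(P-x); e+=list(300*(C.inv()*R.from_euler('xyz',r)).as_rotvec())
    return np.array(e)
def fit():
    import itertools
    best=None
    for s in itertools.product((-1,1),repeat=4):
      for o7 in(0,np.pi/2,-np.pi/2,np.pi):
        r=least_squares(err,[360,500,400,380,0,0,0,0,o7,0],args=(s,),max_nfev=60)
        if best is None or r.cost<best[0]: best=(r.cost,r.x,s)
    return best
if __name__=="__main__":
    b=fit(); print(b[0],np.round(b[1],3),b[2]); print(np.round(err(b[1],b[2]).reshape(-1,6),1)); np.savez("fk.npz",p=b[1],s=b[2])
E
python3 fk.py
```

```text
1.4186584818811303 [ 3.41484e+02  5.56102e+02  3.81393e+02  3.51610e+02  3.20600e+00
  6.58000e-01 -5.74000e-01 -1.00000e-03  1.57000e+00 -2.70460e+01] (-1, -1, -1, -1)
[[ 0.   0.3 -0.6 -0.   0.  -0. ]
 [ 0.2  0.4 -0.3 -0.1 -0.1  0.1]
 [ 0.   0.1 -0.3 -0.   0.  -0. ]
 [ 0.2  0.1 -0.2 -0.   0.  -0. ]
 [-0.3 -0.4  0.6 -0.   0.1  0. ]
 [-0.3 -0.3 -0.  -0.   0.1 -0. ]
 [-0.1 -0.4  0.9 -0.   0.1  0. ]]
```

```bash
cat > ik.py <<'E'
from fk import *
z=np.load("fk.npz"); PP=z["p"]; SS=tuple(z["s"])
def rot(tilt,az=-2.2,flip=0): # tool z leaning outwards by tilt along azimuth az, tool y in that plane
    return R.from_euler('xyz',[np.pi-np.radians(tilt),0,np.pi/2+np.radians(az)+flip*np.pi])if not flip else R.from_euler('xyz',[np.pi-np.radians(tilt),0,np.pi/2+np.radians(az)])*R.from_euler('z',np.pi)
def ik(x,C,n=40,seed=0,q0=None):
    rng=np.random.default_rng(seed); S=[]
    f=lambda q:np.r_[fk(q,PP,SS)[0]-x,300*(fk(q,PP,SS)[1].inv()*C).as_rotvec()]
    for i in range(n):
        s=rng.uniform(LIM[:,0],LIM[:,1]) if q0 is None else q0+rng.normal(0,.05*(i>0),7)
        s=np.clip(s,LIM[:,0]+.01,LIM[:,1]-.01)
        r=least_squares(f,s,bounds=(LIM[:,0],LIM[:,1]),max_nfev=80); S.append((r.cost,r.x))
    S.sort(key=lambda a:a[0]); return S
E
python3 - <<'E'
from ik import *
np.set_printoptions(suppress=True,precision=2)
for name,x in(("push",(528,0,146)),("grasp",(583,60,70)),("pre",(548,61,119)),("lift",(537,61,136))):
  for tilt in(35,25,15):
   for fl in(0,1):
    S=ik(np.array(x),rot(tilt,flip=fl)); ok=[q for c,q in S if c<.5]; print(name,tilt,fl,len(ok),round(S[0][0],1),S[0][1],(ok[len(ok)//2] if ok else ''))
E
```

```text
push 35 0 0 44.3 [ 0.61  0.74 -1.08  2.47  2.06  0.84 -2.14] 
push 35 1 0 44.3 [ 0.61  0.74 -1.08  2.47  2.06  0.84  1.  ] 
push 25 0 20 0.0 [-0.4   0.55  0.44  2.35  4.01  0.23  2.15] [ 0.32  0.53 -0.57  2.35  1.9   0.36 -2.  ]
push 25 1 16 0.0 [ 0.18  0.51 -0.37  2.35  2.05  0.27  0.99] [ 0.16  0.5  -0.34  2.35  2.09  0.25  0.95]
push 15 0 17 0.0 [ 0.16  0.51 -0.32  2.19  0.75  0.28 -0.85] [-0.32  0.53  0.36  2.19 -0.72  0.24  0.61]
push 15 1 23 0.0 [-0.3   0.53  0.33  2.19 -0.67  0.23 -2.59] [ 0.69  0.77 -1.2   2.19  1.3   0.82  1.77]
grasp 35 0 15 0.0 [-0.06  0.77 -0.27  2.38  2.61  0.68 -2.85] [ 0.22  0.85 -0.69  2.38  2.33  0.86 -2.47]
grasp 35 1 16 0.0 [ 0.26  0.88 -0.77  2.38  2.29  0.9   0.72] [ 0.47  1.07 -1.15  2.38  2.13  1.19  1.01]
grasp 25 0 19 0.0 [ 0.05  0.72 -0.39  2.24  2.13  0.41 -2.32] [-0.06  0.71 -0.22  2.24  2.3   0.33 -2.51]
grasp 25 1 15 0.0 [-0.13  0.7  -0.12  2.24  2.46  0.29  0.46] [-0.78  0.97  0.92  2.24  4.24  0.65 -1.49]
grasp 15 0 12 0.0 [ 0.2   0.75 -0.57  2.08  1.32  0.45 -1.46] [-0.03  0.7  -0.22  2.08  1.05  0.23 -1.24]
grasp 15 1 12 0.0 [-0.02  
[... 633 characters left out ...]
1  2.15  0.81  0.25  2.11] [ 0.13  0.6  -0.47  2.15  1.08  0.38  1.86]
lift 35 0 22 0.4 [ 0.24  0.66 -0.76  2.47  2.2   0.78 -2.46] [-0.96  1.05  1.25  2.47  4.08  0.97  1.78]
lift 35 1 26 0.4 [ 0.24  0.66 -0.76  2.47  2.2   0.78  0.68] [ 0.38  0.76 -1.02  2.47  2.07  0.94  0.84]
lift 25 0 18 0.0 [-0.6   0.6   0.52  2.32  4.01  0.23  1.99] [-0.09  0.53 -0.2   2.32  2.08  0.25 -2.33]
lift 25 1 18 0.0 [-0.12  0.53 -0.17  2.32  2.11  0.24  0.77] [ 0.16  0.57 -0.56  2.32  1.84  0.43  1.07]
lift 15 0 20 0.0 [-0.46  0.57  0.37  2.16 -0.66  0.23  0.42] [ 0.27  0.6  -0.69  2.16  1.14  0.49 -1.34]
lift 15 1 24 0.0 [-0.48  0.57  0.39  2.16 -0.71  0.24 -2.67] [-0.1   0.53 -0.15  2.16  0.62  0.24  2.3 ]
```

arm_command([
  {"dx": 0.03, "dy": 0, "dz": -0.03, "yaw": 0, "jaw": 0},
  {"dx": 0.065, "dy": 0, "dz": -0.06, "yaw": 0, "jaw": 0},
  {"dx": 0.065, "dy": 0, "dz": -0.1, "yaw": 0, "jaw": 0},
  {"dx": 0.065, "dy": 0, "dz": -0.13, "yaw": 0, "jaw": 0},
  {"dx": 0.065, "dy": 0, "dz": -0.16, "yaw": 0, "jaw": 0},
  {"dx": 0.065, "dy": 0, "dz": -0.16, "yaw": 0, "jaw": 0},
])

```text
clock: 10.1
eef_pos: [541.8, -10.5, 300.3]
tool_rot: [2.525, 0.072, 1.513]
force: [0.4, -0.7, 0.3]
width: 0.1
gripper_force: 0.0
```

```bash
python3 -c "
from cell import *
s=read_state();print(s['qpos'],s['eef_pos'],s['tool_rot'],s['qd'])"
```

```text
[ 0.10446041  0.19635223 -0.29475786  2.282071    1.28701066  0.25444216
 -1.4055892 ] [541.78790179 -10.54051712 300.33117614] [2.52536615 0.07162816 1.5126224 ] [ 0.59318608  0.3467092  -0.68119234  0.19357454  2.1811259   0.02769174
 -2.17470955]
```

arm_command([
  {"dx": 0, "dy": 0.01, "dz": -0.01, "yaw": 0, "jaw": 0},
  {"dx": 0, "dy": 0.015, "dz": -0.02, "yaw": 0, "jaw": 0},
  {"dx": 0, "dy": 0.015, "dz": -0.03, "yaw": 0, "jaw": 0},
  {"dx": 0, "dy": 0.015, "dz": -0.04, "yaw": 0, "jaw": 0},
  {"dx": 0, "dy": 0.015, "dz": -0.05, "yaw": 0, "jaw": 0},
  {"dx": 0, "dy": 0.015, "dz": -0.05, "yaw": 0, "jaw": 0},
])

```text
clock: 10.7
eef_pos: [540.9, 4.9, 248.9]
tool_rot: [2.528, 0.072, 1.514]
force: [0.0, -0.4, -0.0]
width: 0.2
gripper_force: 0.0
```

```bash
python3 -c "
from cell import *
s=read_state();print(s['qpos'],s['eef_pos'],s['tool_rot'],s['qd'])"
```

```text
[ 0.05785206  0.30410811 -0.31203499  2.35162412  1.85862634  0.31718842
 -2.0270323 ] [540.94654757   4.9136823  248.94474137] [2.52832571 0.07205786 1.51394224] [-0.00635527 -0.02400238  0.01798569 -0.00106677 -0.07594375 -0.0166247
  0.08093326]
```

arm_command([
  {"dx": 0, "dy": 0, "dz": -0.03, "yaw": 0, "jaw": 0},
  {"dx": 0, "dy": 0, "dz": -0.06, "yaw": 0, "jaw": 0},
  {"dx": 0, "dy": 0, "dz": -0.08, "yaw": 0, "jaw": 0},
  {"dx": 0, "dy": 0, "dz": -0.1, "yaw": 0, "jaw": 0},
  {"dx": 0, "dy": 0, "dz": -0.1, "yaw": 0, "jaw": 0},
  {"dx": 0, "dy": 0, "dz": -0.1, "yaw": 0, "jaw": 0},
])

```text
clock: 11.3
eef_pos: [539.6, 4.4, 148.4]
tool_rot: [2.531, 0.073, 1.513]
force: [0.7, 0.9, 0.1]
width: -0.0
gripper_force: 0.0
```

```bash
python3 -c "
from cell import *
s=read_state();print(s['qpos'],s['eef_pos'],s['tool_rot'],s['qd'])"
```

```text
[ 0.16953897  0.58794379 -0.51211139  2.45291994  2.29560278  0.64974134
 -2.47523407] [539.62944272   4.41270588 148.36093109] [2.53061046 0.07265709 1.51304536] [-3.17909720e-03 -2.95448064e-02 -7.34841718e-05  8.41740602e-03
  8.09646893e-03 -1.84866179e-03 -1.17760399e-02]
```

arm_command([
  {"dx": 0, "dy": -0.008, "dz": 0, "yaw": 0, "jaw": 0},
  {"dx": 0, "dy": -0.016, "dz": 0, "yaw": 0, "jaw": 0},
  {"dx": 0, "dy": -0.024, "dz": 0, "yaw": 0, "jaw": 0},
  {"dx": 0, "dy": -0.032, "dz": 0, "yaw": 0, "jaw": 0},
  {"dx": 0, "dy": -0.04, "dz": 0, "yaw": 0, "jaw": 0},
  {"dx": 0, "dy": -0.048, "dz": 0, "yaw": 0, "jaw": 0},
  {"dx": 0, "dy": -0.054, "dz": 0, "yaw": 0, "jaw": 0},
  {"dx": 0, "dy": -0.06, "dz": 0, "yaw": 0, "jaw": 0},
])

```text
clock: 12.1
eef_pos: [537.7, -56.4, 147.1]
tool_rot: [2.533, 0.072, 1.513]
force: [0.5, 1.1, -1.5]
width: 0.1
gripper_force: 0.0
```

arm_command([
  {"dx": 0, "dy": 0.02, "dz": 0, "yaw": 0, "jaw": 0},
  {"dx": 0, "dy": 0.04, "dz": 0.01, "yaw": 0, "jaw": 0},
  {"dx": 0, "dy": 0.06, "dz": 0.03, "yaw": 0, "jaw": 0},
  {"dx": 0, "dy": 0.08, "dz": 0.06, "yaw": 0, "jaw": 0.3},
  {"dx": 0, "dy": 0.08, "dz": 0.06, "yaw": 0, "jaw": 0.6},
  {"dx": 0, "dy": 0.08, "dz": 0.06, "yaw": 0, "jaw": 1},
  {"dx": 0, "dy": 0.08, "dz": 0.06, "yaw": 0, "jaw": 1},
])

```text
clock: 12.8
eef_pos: [537.2, 23.5, 206.3]
tool_rot: [2.535, 0.073, 1.513]
force: [0.4, 0.6, -0.2]
width: 58.2
gripper_force: 0.0
```

```bash
python3 - <<'E'
from snap import *; from h import *
s=read_state();print(s['qpos'],s['eef_pos'],s['tool_rot'],s['width'])
snap("wrist","wrist2")
a=cv2.imread("pics/wrist2.png"); snap("side","side2"); b=cv2.imread("pics/side2.png")
cv2.imwrite("pics/m2.png",np.hstack([cv2.resize(a,(400,300)),cv2.resize(b[150:330,200:440],(400,300),interpolation=2)]))
E
```

```text
[ 0.07387059  0.41483362 -0.42504342  2.39758352  2.04570128  0.46361498
 -2.27346519] [537.15729864  23.45729313 206.31562636] [2.53479206 0.07288184 1.51328133] 58.187727270884125
```

View pics/m2.png

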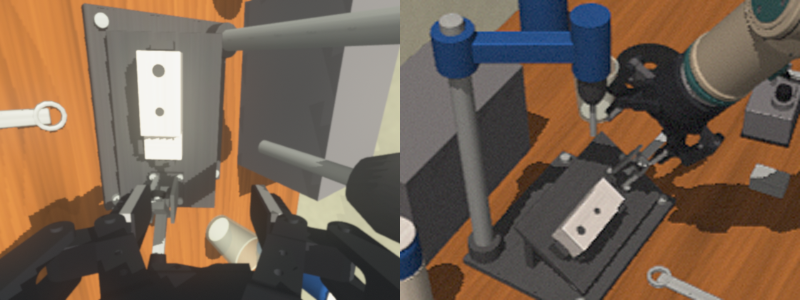

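```bash
python3 - <<'E'
from h import *
np.set_printoptions(suppress=True,precision=3)
for n in("wrist2","side2","wrist1"):
    P=cloud(n).reshape(-1,3); I=cv2.imread(f"pics/{n}.png").reshape(-1,3).astype(int)
    m=(P[:,0]>530)&(P[:,0]<620)&(P[:,1]>-15)&(P[:,1]<125)&(P[:,2]>70)&(P[:,2]<125)&(I.min(1)>120)
    a=np.radians(-2.2); t=np.radians(35)
    xf=np.array([np.cos(a),np.sin(a),0]); y=np.array([-np.sin(a),np.cos(a),0]); z=np.array([0,0,1.])
    X=np.cos(t)*xf+np.sin(t)*z; Z=-np.sin(t)*xf+np.cos(t)*z
    Q=(P[m]-[589.5,52,60])@np.stack([X,y,Z],1)
    med=np.median(Q[:,2][Q[:,1]>-20]); top=Q[abs(Q[:,2]-med)<4]
    r=cv2.minAreaRect(top[:,:2].astype(np.float32)); k=np.linalg.lstsq(np.c_[top[:,:2],np.ones(len(top))],top[:,2],rcond=None)[0]
    print(n,len(Q),len(top),"topz",med,"rect",r,"slope",k, np.percentile(top,[1,99],axis=0))
E
```

```text
wrist2 14436 9230 topz 38.44290282713583 rect ((0.9150485992431641, 14.91497802734375), (40.38541030883789, 80.35113525390625), 0.22477109730243683) slope [-0.004  0.001 38.644] [[-18.485 -23.674  36.419]
 [ 20.862  54.332  40.354]]
side2 852 566 topz 40.58951958105664 rect ((-1.8688926696777344, 14.707351684570312), (83.73660278320312, 40.076393127441406), 89.79837799072266) slope [ 0.005  0.    40.918] [[-20.965 -25.226  36.972]
 [ 17.885  55.351  44.225]]
wrist1 4590 3170 topz 38.4320705540863 rect ((1.1497478485107422, -6.287101745605469), (40.46002960205078, 122.59258270263672), 0.32873794436454773) slope [-0.004 -0.01  38.805] [[-18.415 -61.86   35.98 ]
 [ 20.953  53.987  42.134]]
```

arm_command([
  {"dx": 0.002, "dy": 0.02, "dz": -0.01, "yaw": -0.6, "jaw": 1},
  {"dx": 0.004, "dy": 0.044, "dz": -0.03, "yaw": -1.2, "jaw": 1},
  {"dx": 0.006, "dy": 0.044, "dz": -0.055, "yaw": -1.8, "jaw": 1},
  {"dx": 0.006, "dy": 0.044, "dz": -0.079, "yaw": -1.8, "jaw": 1},
  {"dx": 0.006, "dy": 0.044, "dz": -0.079, "yaw": -1.8, "jaw": 1},
  {"dx": 0.006, "dy": 0.044, "dz": -0.079, "yaw": -1.8, "jaw": 1},
])

```text
clock: 13.5
eef_pos: [543.2, 67.7, 127.2]
tool_rot: [2.536, 0.073, 1.482]
force: [-0.2, -0.6, 0.2]
width: 85.1
gripper_force: 0.0
```

```bash
cat > st.py <<'E'
from cell import *; from ik import *
np.set_printoptions(suppress=True,precision=3)
s=read_state(); C=R.from_euler('xyz',s['tool_rot']).as_matrix()
print(s['clock'],s['qpos'],s['eef_pos'],s['tool_rot'],s['width'],'\nz',C[:,2],'y',C[:,1],'F',s['force'])
E
python3 st.py
```

```text
13.5 [-0.025  0.652 -0.505  2.414  2.143  0.736 -2.524] [543.187  67.682 127.202] [2.536 0.073 1.482] 85.14643150470316 
z [ 0.562 -0.11  -0.82 ] y [ 0.823 -0.032  0.568] F [-0.226 -0.599  0.22 ]
```

arm_command([
  {"dx": 0.008, "dy": -0.0015, "dz": -0.0115, "yaw": 0, "jaw": 1},
  {"dx": 0.016, "dy": -0.003, "dz": -0.023, "yaw": 0, "jaw": 1},
  {"dx": 0.024, "dy": -0.0045, "dz": -0.0345, "yaw": 0, "jaw": 1},
  {"dx": 0.031, "dy": -0.006, "dz": -0.0455, "yaw": 0, "jaw": 1},
  {"dx": 0.036, "dy": -0.007, "dz": -0.0525, "yaw": 0, "jaw": 1},
  {"dx": 0.0395, "dy": -0.0077, "dz": -0.0575, "yaw": 0, "jaw": 1},
  {"dx": 0.0395, "dy": -0.0077, "dz": -0.0575, "yaw": 0, "jaw": 1},
])

```text
clock: 14.2
eef_pos: [583.5, 60.5, 70.5]
tool_rot: [2.533, 0.072, 1.482]
force: [-0.2, 0.5, 0.6]
width: 85.5
gripper_force: 0.0
```

```bash
python3 st.py
```

```text
14.2 [ 0.012  0.812 -0.489  2.34   2.265  0.802 -2.554] [583.514  60.5    70.453] [2.533 0.072 1.482] 85.49690871228324 
z [ 0.564 -0.11  -0.819] y [ 0.821 -0.032  0.57 ] F [-0.236  0.489  0.591]
```

arm_command([
  {"dx": 0, "dy": 0, "dz": 0, "yaw": 0, "jaw": 0.6},
  {"dx": 0, "dy": 0, "dz": 0, "yaw": 0, "jaw": 0.5},
  {"dx": 0, "dy": 0, "dz": 0, "yaw": 0, "jaw": 0.4},
  {"dx": 0, "dy": 0, "dz": 0, "yaw": 0, "jaw": 0},
  {"dx": 0, "dy": 0, "dz": 0, "yaw": 0, "jaw": 0},
  {"dx": 0, "dy": 0, "dz": 0, "yaw": 0, "jaw": 0},
  {"dx": 0, "dy": 0, "dz": 0, "yaw": 0, "jaw": 0},
  {"dx": 0, "dy": 0, "dz": 0, "yaw": 0, "jaw": 0},
  {"dx": 0, "dy": 0, "dz": 0, "yaw": 0, "jaw": 0},
])

```text
clock: 15.1
eef_pos: [582.9, 61.0, 71.1]
tool_rot: [2.533, 0.072, 1.483]
force: [-4.9, 0.2, 6.2]
width: 39.3
gripper_force: 61.1
```

```bash
python3 st.py
```

```text
15.1 [ 0.012  0.81  -0.49   2.342  2.265  0.802 -2.555] [582.922  61.038  71.145] [2.533 0.072 1.483] 39.30599074793731 
z [ 0.564 -0.109 -0.818] y [ 0.821 -0.031  0.57 ] F [-4.887  0.248  6.151]
```

arm_command([
  {"dx": -0.004, "dy": 0, "dz": 0.006, "yaw": 0, "jaw": 0},
  {"dx": -0.01, "dy": 0, "dz": 0.014, "yaw": 0, "jaw": 0},
  {"dx": -0.018, "dy": 0.001, "dz": 0.026, "yaw": 0, "jaw": 0},
  {"dx": -0.026, "dy": 0.001, "dz": 0.037, "yaw": 0, "jaw": 0},
  {"dx": -0.03, "dy": 0.001, "dz": 0.043, "yaw": 0, "jaw": 0},
])

```text
clock: 15.6
eef_pos: [552.1, 61.9, 114.5]
tool_rot: [2.534, 0.072, 1.483]
force: [-0.1, -0.3, -2.4]
width: 39.1
gripper_force: 60.7
```

```bash
python3 st.py
```

```text
15.6 [-0.004  0.69  -0.504  2.405  2.189  0.755 -2.539] [552.065  61.891 114.52 ] [2.534 0.072 1.483] 39.08559744512937 
z [ 0.564 -0.109 -0.819] y [ 0.821 -0.031  0.569] F [-0.125 -0.319 -2.393]
```

arm_command([
  {"dx": 0, "dy": 0.03, "dz": 0.004, "yaw": 0, "jaw": 0},
  {"dx": -0.003, "dy": 0.065, "dz": 0.008, "yaw": 0, "jaw": 0},
  {"dx": -0.007, "dy": 0.1, "dz": 0.012, "yaw": 0, "jaw": 0},
  {"dx": -0.02, "dy": 0.13, "dz": 0.04, "yaw": 0, "jaw": 0},
  {"dx": -0.035, "dy": 0.138, "dz": 0.075, "yaw": 0, "jaw": 0},
  {"dx": -0.05, "dy": 0.138, "dz": 0.11, "yaw": 0, "jaw": 0},
  {"dx": -0.07, "dy": 0.138, "dz": 0.15, "yaw": 0, "jaw": 0},
  {"dx": -0.085, "dy": 0.138, "dz": 0.185, "yaw": 0, "jaw": 0},
  {"dx": -0.1, "dy": 0.138, "dz": 0.215, "yaw": 0, "jaw": 0},
  {"dx": -0.1, "dy": 0.138, "dz": 0.215, "yaw": 0, "jaw": 0},
  {"dx": -0.1, "dy": 0.138, "dz": 0.215, "yaw": 0, "jaw": 0},
])

```text
clock: 16.7
eef_pos: [453.1, 199.3, 329.1]
tool_rot: [2.532, 0.072, 1.482]
force: [0.4, -0.1, -2.0]
width: 38.8
gripper_force: 61.5
```

```bash
python3 st.py
```

```text
16.7 [-0.306  0.178 -0.607  2.214  1.037  0.758 -1.734] [453.065 199.292 329.068] [2.532 0.072 1.482] 38.84029268024891 
z [ 0.565 -0.109 -0.818] y [ 0.82  -0.032  0.571] F [ 0.449 -0.052 -2.014]
```

```bash
cat > sim.py <<'E'
from ik import *
def track(q,x,C): # nearest solution
    f=lambda v:np.r_[fk(v,PP,SS)[0]-x,300*(fk(v,PP,SS)[1].inv()*C).as_rotvec(),3*(v-q)]
    return least_squares(f,np.clip(q,LIM[:,0]+1e-3,LIM[:,1]-1e-3),bounds=(LIM[:,0],LIM[:,1]),max_nfev=40).x
E
python3 - <<'E'
from sim import *
np.set_printoptions(suppress=True,precision=2)
q0=np.array([-.306,.178,-.607,2.214,1.037,.758,-1.734])
x0,C0=fk(q0,PP,SS)
for off in([0,0,0],[60,30,20]):
 for sg in(-1,1):
  q=q0; x=x0+np.array(off)
  for i in range(24):
    C=R.from_euler('z',sg*np.radians(7.5*(i+1)))*C0
    for _ in range(4): q=track(q,x,C)
    if i%3==2:
        P,Q=fk(q,PP,SS); print(off,sg*7.5*(i+1),q,"err",round(np.linalg.norm(P-x),1),round(np.degrees((Q.inv()*C).magnitude()),1))
E
```

```text
[0, 0, 0] -22.5 [-0.44  0.3  -0.58  2.05  0.92  1.07 -2.01] err 0.0 0.0
[0, 0, 0] -45.0 [-0.51  0.41 -0.51  1.87  0.78  1.31 -2.23] err 0.0 0.0
[0, 0, 0] -67.5 [-0.53  0.51 -0.43  1.67  0.64  1.5  -2.42] err 0.0 0.0
[0, 0, 0] -90.0 [-0.52  0.59 -0.35  1.5   0.48  1.64 -2.6 ] err 0.0 0.0
[0, 0, 0] -112.5 [-0.47  0.66 -0.27  1.37  0.31  1.74 -2.81] err 0.0 0.0
[0, 0, 0] -135.0 [-0.5   0.68 -0.01  1.3   0.05  1.77 -2.94] err 0.0 0.0
[0, 0, 0] -157.5 [-0.65  0.74  0.51  1.31 -0.31  1.8  -2.94] err 0.0 0.0
[0, 0, 0] -180.0 [-0.75  0.85  0.98  1.38 -0.66  1.89 -2.94] err 0.0 0.0
[0, 0, 0] 22.5 [-0.12  0.09 -0.58  2.31  1.05  0.37 -1.28] err 0.0 0.0
[0, 0, 0] 45.0 [ 0.69  0.17 -1.25  2.29  0.55  0.23 -0.28] err 2.8 1.2
[0, 0, 0] 67.5 [ 0.83  0.29 -1.25  2.23 -0.25  0.32  0.99] err 0.0 0.0
[0, 0, 0] 90.0 [ 0.82  0.46 -1.25  2.07 -0.16  0.59  1.3 ] err 0.0 0.0
[0, 0, 0] 112.5 [ 0.73  0.62 -1.25  1.89 -0.02  0.89  1.5 ] err 0.0 0.0
[0, 0, 0] 135.0 [ 0.6   0.75 -1.25  1.69  0.09  1.19  1.7 ] err 0.0 0.0
[0, 0, 0] 157.5 [ 0.45  0.84 -1.25  1.52  0.19  1.47  1.91] err 0.0 0.0
[0, 0, 0] 180.0 [ 0.
[... 552 characters left out ...]
4   1.98 -2.94] err 0.2 0.0
[60, 30, 20] -180.0 [-0.73  0.92  1.05  1.22 -0.77  1.98 -2.94] err 14.3 3.4
[60, 30, 20] 22.5 [-0.06  0.18 -0.65  2.14  0.95  0.46 -1.14] err 0.0 0.0
[60, 30, 20] 45.0 [ 0.5   0.25 -1.1   2.15  0.63  0.31 -0.35] err 0.0 0.0
[60, 30, 20] 67.5 [ 0.7   0.4  -1.25  2.06  0.17  0.41  0.56] err 0.0 0.0
[60, 30, 20] 90.0 [ 0.7   0.55 -1.25  1.9   0.04  0.67  1.08] err 0.0 0.0
[60, 30, 20] 112.5 [ 0.61  0.7  -1.25  1.7   0.08  0.99  1.38] err 0.0 0.0
[60, 30, 20] 135.0 [ 0.49  0.82 -1.25  1.49  0.16  1.31  1.63] err 0.0 0.0
[60, 30, 20] 157.5 [ 0.33  0.91 -1.25  1.29  0.25  1.61  1.87] err 0.0 0.0
[60, 30, 20] 180.0 [ 0.18  0.97 -1.25  1.12  0.36  1.88  2.14] err 0.0 0.0
```

arm_command([
  {"dx": 0, "dy": 0, "dz": 0, "yaw": -7.5, "jaw": 0},
  {"dx": 0, "dy": 0, "dz": 0, "yaw": -15, "jaw": 0},
  {"dx": 0, "dy": 0, "dz": 0, "yaw": -22.5, "jaw": 0},
  {"dx": 0, "dy": 0, "dz": 0, "yaw": -30, "jaw": 0},
  {"dx": 0, "dy": 0, "dz": 0, "yaw": -37.5, "jaw": 0},
  {"dx": 0, "dy": 0, "dz": 0, "yaw": -45, "jaw": 0},
  {"dx": 0, "dy": 0, "dz": 0, "yaw": -52.5, "jaw": 0},
  {"dx": 0, "dy": 0, "dz": 0, "yaw": -60, "jaw": 0},
  {"dx": 0, "dy": 0, "dz": 0, "yaw": -67.5, "jaw": 0},
  {"dx": 0, "dy": 0, "dz": 0, "yaw": -75, "jaw": 0},
  {"dx": 0, "dy": 0, "dz": 0, "yaw": -82.5, "jaw": 0},
  {"dx": 0, "dy": 0, "dz": 0, "yaw": -90, "jaw": 0},
  {"dx": 0, "dy": 0, "dz": 0, "yaw": -97.5, "jaw": 0},
  {"dx": 0, "dy": 0, "dz": 0, "yaw": -105, "jaw": 0},
  {"dx": 0, "dy": 0, "dz": 0, "yaw": -112.5, "jaw": 0},
  {"dx": 0, "dy": 0, "dz": 0, "yaw": -120, "jaw": 0},
  {"dx": 0, "dy": 0, "dz": 0, "yaw": -127.5, "jaw": 0},
  {"dx": 0, "dy": 0, "dz": 0, "yaw": -135, "jaw": 0},
  {"dx": 0, "dy": 0, "dz": 0, "yaw": -135, "jaw": 0},
])

```text
clock: 18.6
eef_pos: [455.3, 195.3, 326.5]
tool_rot: [2.528, 0.064, -0.882]
force: [-0.1, -0.2, -2.6]
width: 39.1
gripper_force: 61.3
```

```bash
python3 st.py
```

```text
18.6 [-0.513  0.673  0.021  1.335  0.049  1.747 -2.931] [455.34  195.303 326.526] [ 2.528  0.064 -0.882] 39.091415317531606 
z [-0.478 -0.326 -0.816] y [-0.608 -0.548  0.575] F [-0.116 -0.208 -2.577]
```

arm_command([
  {"dx": 0.01, "dy": 0.01, "dz": 0.04, "yaw": 0, "jaw": 0},
  {"dx": 0.02, "dy": 0.02, "dz": 0.08, "yaw": 0, "jaw": 0},
  {"dx": 0.03, "dy": 0.03, "dz": 0.12, "yaw": 0, "jaw": 0},
  {"dx": 0.03, "dy": 0.03, "dz": 0.17, "yaw": 0, "jaw": 0},
  {"dx": 0.03, "dy": 0.03, "dz": 0.22, "yaw": 0, "jaw": 0},
])

```text
clock: 19.1
eef_pos: [469.9, 218.0, 466.9]
tool_rot: [2.629, 0.029, -0.821]
force: [1.4, -2.8, -3.4]
width: 38.8
gripper_force: 61.7
```

arm_command([
  {"dx": 0, "dy": 0, "dz": 0.1, "yaw": 0, "jaw": 0},
  {"dx": 0, "dy": 0, "dz": 0.2, "yaw": 0, "jaw": 0},
])

```text
clock: 19.3
eef_pos: [455.0, 220.5, 512.8]
tool_rot: [2.714, 0.003, -0.78]
force: [3.2, -3.8, -2.6]
width: 38.8
gripper_force: 61.7
```

arm_command([
  {"dx": 0, "dy": 0, "dz": 0.1, "yaw": 0, "jaw": 0},
  {"dx": 0, "dy": 0, "dz": 0.2, "yaw": 0, "jaw": 0},
])

```text
clock: 19.5
eef_pos: [440.6, 215.9, 556.1]
tool_rot: [2.792, -0.045, -0.763]
force: [3.3, -4.0, -3.0]
width: 38.9
gripper_force: 61.7
```

```bash
python3 st.py
```

```text
19.5 [-0.75   0.412  0.28   1.084  0.045  1.978 -2.805] [440.618 215.894 556.081] [ 2.792 -0.045 -0.763] 38.88948998067907 
z [-0.207 -0.277 -0.938] y [-0.661 -0.668  0.342] F [ 3.339 -3.984 -2.997]
```

arm_command([
  {"dx": 0.02, "dy": 0.03, "dz": 0.1, "yaw": 0, "jaw": 0},
  {"dx": 0.04, "dy": 0.06, "dz": 0.2, "yaw": 0, "jaw": 0},
])

```text
clock: 19.7
eef_pos: [431.2, 237.1, 586.5]
tool_rot: [2.867, -0.06, -0.732]
force: [0.5, -0.7, -2.7]
width: 39.0
gripper_force: 61.7
```

arm_command([
  {"dx": 0.02, "dy": 0.03, "dz": 0.1, "yaw": 0, "jaw": 0},
  {"dx": 0.04, "dy": 0.06, "dz": 0.2, "yaw": 0, "jaw": 0},
])

```text
clock: 19.9
eef_pos: [417.2, 260.5, 624.8]
tool_rot: [2.955, -0.103, -0.697]
force: [-0.2, 5.1, -6.1]
width: 38.8
gripper_force: 61.7
```

```bash
python3 st.py
```

```text
19.9 [-1.059  0.356  0.625  0.999 -0.039  1.98  -2.741] [417.241 260.514 624.77 ] [ 2.955 -0.103 -0.697] 38.809391789237644 
z [-0.041 -0.208 -0.977] y [-0.646 -0.741  0.185] F [-0.174  5.123 -6.146]
```

arm_command([
  {"dx": 0.03, "dy": 0.03, "dz": 0.1, "yaw": 0, "jaw": 0},
  {"dx": 0.06, "dy": 0.06, "dz": 0.2, "yaw": 0, "jaw": 0},
])

```text
clock: 20.1
eef_pos: [410.2, 275.1, 664.5]
tool_rot: [3.044, -0.154, -0.675]
force: [-0.8, 4.5, -5.8]
width: 38.7
gripper_force: 61.8
```

arm_command([
  {"dx": 0.03, "dy": 0.03, "dz": 0.1, "yaw": 0, "jaw": 0},
  {"dx": 0.06, "dy": 0.06, "dz": 0.2, "yaw": 0, "jaw": 0},
])

```text
clock: 20.3
eef_pos: [395.2, 308.9, 708.5]
tool_rot: [-3.14, -0.21, -0.607]
force: [1.7, 1.3, -2.6]
width: 38.7
gripper_force: 61.8
```

```bash
python3 st.py
```

```text
20.3 [-1.257  0.298  0.707  0.851  0.002  1.981 -2.757] [395.173 308.926 708.469] [-3.14  -0.21  -0.607] 38.72372513863276 
z [ 0.172 -0.118 -0.978] y [-0.571 -0.821 -0.001] F [ 1.655  1.323 -2.552]
```

```bash
python3 - <<'E'
from ik import *
np.set_printoptions(suppress=True,precision=3)
C0=R.from_euler('xyz',[2.533,.072,1.483]); B0=R.from_euler('z',-2.2,degrees=True)*R.from_euler('y',-35,degrees=True)
G=C0.inv()*B0
C=R.from_euler('xyz',[-3.14,-.21,-.607]); B=C*G; print(B.as_matrix())
n=np.array([589.5,52,60]); org=n+B0.apply([0,0,10]); print("block origin in tool",C0.inv().apply(org-[582.9,61,71.1]))
np.save("G.npy",G.as_matrix())
E
```

```text
[[-0.572  0.785 -0.239]
 [-0.821 -0.546  0.169]
 [ 0.002  0.293  0.956]]
block origin in tool [-8.438 -0.674  3.827]
```

arm_command([
  {"dx": 0.01, "dy": -0.005, "dz": -0.03, "yaw": 8.25, "jaw": 0},
  {"dx": 0.02, "dy": -0.01, "dz": -0.06, "yaw": 16.5, "jaw": 0},
  {"dx": 0.03, "dy": -0.015, "dz": -0.09, "yaw": 24.75, "jaw": 0},
  {"dx": 0.04, "dy": -0.02, "dz": -0.12, "yaw": 33, "jaw": 0},
  {"dx": 0.05, "dy": -0.02, "dz": -0.15, "yaw": 41.25, "jaw": 0},
  {"dx": 0.05, "dy": -0.02, "dz": -0.15, "yaw": 49.5, "jaw": 0},
  {"dx": 0.05, "dy": -0.02, "dz": -0.15, "yaw": 57.75, "jaw": 0},
  {"dx": 0.05, "dy": -0.02, "dz": -0.15, "yaw": 66, "jaw": 0},
  {"dx": 0.05, "dy": -0.02, "dz": -0.15, "yaw": 74.25, "jaw": 0},
  {"dx": 0.05, "dy": -0.02, "dz": -0.15, "yaw": 82.5, "jaw": 0},
  {"dx": 0.05, "dy": -0.02, "dz": -0.15, "yaw": 90.75, "jaw": 0},
  {"dx": 0.05, "dy": -0.02, "dz": -0.15, "yaw": 99, "jaw": 0},
  {"dx": 0.05, "dy": -0.02, "dz": -0.15, "yaw": 107.25, "jaw": 0},
  {"dx": 0.05, "dy": -0.02, "dz": -0.15, "yaw": 115.5, "jaw": 0},
  {"dx": 0.05, "dy": -0.02, "dz": -0.15, "yaw": 123.75, "jaw": 0},
  {"dx": 0.05, "dy": -0.02, "dz": -0.15, "yaw": 132, "jaw": 0},
  {"dx": 0.05, "dy": -0.02, "dz": -0.15, "yaw": 140.25, "jaw": 0},
  {"dx": 0.05, "dy": -0.02, "dz": -0.15, "yaw": 148.5, "jaw": 0},
  {"dx": 0.05, "dy": -0.02, "dz": -0.15, "yaw": 156.75, "jaw": 0},
  {"dx": 0.05, "dy": -0.02, "dz": -0.15, "yaw": 165, "jaw": 0},
])

```text
clock: 22.3
eef_pos: [444.5, 288.0, 554.7]
tool_rot: [-3.138, -0.212, 2.27]
force: [0.4, -0.1, -1.8]
width: 39.0
gripper_force: 61.7
```

arm_command([
  {"dx": 0, "dy": 0, "dz": 0, "yaw": 8.25, "jaw": 0},
  {"dx": 0, "dy": 0, "dz": 0, "yaw": 16.5, "jaw": 0},
  {"dx": 0, "dy": 0, "dz": 0, "yaw": 24.75, "jaw": 0},
  {"dx": 0, "dy": 0, "dz": 0, "yaw": 33, "jaw": 0},
  {"dx": 0, "dy": 0, "dz": 0, "yaw": 41.25, "jaw": 0},
  {"dx": 0, "dy": 0, "dz": 0, "yaw": 49.5, "jaw": 0},
  {"dx": 0, "dy": 0, "dz": 0, "yaw": 57.75, "jaw": 0},
  {"dx": 0, "dy": 0, "dz": 0, "yaw": 66, "jaw": 0},
  {"dx": 0, "dy": 0, "dz": 0, "yaw": 74.25, "jaw": 0},
  {"dx": 0, "dy": 0, "dz": 0, "yaw": 82.5, "jaw": 0},
  {"dx": 0, "dy": 0, "dz": 0, "yaw": 82.5, "jaw": 0},
])

```text
clock: 23.4
eef_pos: [444.4, 289.4, 555.1]
tool_rot: [3.139, -0.217, -2.576]
force: [0.2, 1.0, -1.6]
width: 39.0
gripper_force: 61.8
```

```bash
echo "
B=C@np.load('G.npy'); print('block n',B[:,2],'y',B[:,1])" >> st.py; python3 st.py
```

```text
23.4 [-0.65   0.417  0.055  1.026 -0.033  1.916  1.53 ] [444.403 289.35  555.148] [ 3.139 -0.217 -2.576] 39.026043367070734 
z [-0.183 -0.114 -0.976] y [-0.536  0.844  0.002] F [ 0.159  1.032 -1.57 ]
block n [0.257 0.156 0.954] y [-0.806 -0.511  0.3  ]
```

arm_command([
  {"dx": 0.02, "dy": 0.013, "dz": 0.1, "yaw": 0, "jaw": 0},
  {"dx": 0.04, "dy": 0.026, "dz": 0.2, "yaw": 0, "jaw": 0},
])

```text
clock: 23.6
eef_pos: [447.1, 289.5, 597.5]
tool_rot: [3.139, -0.168, -2.584]
force: [0.0, 0.6, -2.5]
width: 39.0
gripper_force: 61.8
```

arm_command([
  {"dx": 0.02, "dy": 0.013, "dz": 0.1, "yaw": 0, "jaw": 0},
  {"dx": 0.04, "dy": 0.026, "dz": 0.2, "yaw": 0, "jaw": 0},
])

```text
clock: 23.8
eef_pos: [439.8, 290.0, 628.2]
tool_rot: [3.129, -0.098, -2.575]
force: [0.9, 1.2, -2.6]
width: 39.3
gripper_force: 61.8
```

arm_command([
  {"dx": 0.02, "dy": 0.013, "dz": 0.1, "yaw": 0, "jaw": 0},
  {"dx": 0.04, "dy": 0.026, "dz": 0.2, "yaw": 0, "jaw": 0},
])

```text
clock: 24.0
eef_pos: [438.1, 289.0, 652.7]
tool_rot: [3.132, -0.043, -2.579]
force: [-0.7, 1.4, -2.5]
width: 38.6
gripper_force: 61.8
```

```bash
python3 st.py
```

```text
24.0 [-0.716  0.335  0.163  0.872 -0.069  1.981  1.546] [438.131 288.972 652.692] [ 3.132 -0.043 -2.579] 38.63362549831165 
z [-0.042 -0.015 -0.999] y [-0.533  0.846  0.01 ] F [-0.681  1.408 -2.494]
block n [0.118 0.058 0.991] y [-0.839 -0.529  0.13 ]
```

Two more of the same, about 0.06 each.

arm_command([
  {"dx": 0.02, "dy": 0.013, "dz": 0.1, "yaw": 0, "jaw": 0},
  {"dx": 0.04, "dy": 0.026, "dz": 0.2, "yaw": 0, "jaw": 0},
])

```text
clock: 24.2
eef_pos: [439.9, 287.0, 672.5]
tool_rot: [3.131, 0.005, -2.584]
force: [0.2, -0.0, -2.6]
width: 39.3
gripper_force: 61.8
```

arm_command([
  {"dx": 0.02, "dy": 0.013, "dz": 0.1, "yaw": 0, "jaw": 0},
  {"dx": 0.04, "dy": 0.026, "dz": 0.2, "yaw": 0, "jaw": 0},
])

```text
clock: 24.4
eef_pos: [440.9, 287.9, 693.0]
tool_rot: [3.13, 0.055, -2.585]
force: [-0.6, -0.4, -2.0]
width: 38.6
gripper_force: 61.8
```

```bash
python3 st.py
```

```text
24.4 [-0.719  0.302  0.17   0.807 -0.067  1.981  1.541] [440.928 287.905 693.019] [ 3.13   0.055 -2.585] 38.56256033827095 
z [ 0.041  0.039 -0.998] y [-0.529  0.849  0.011] F [-0.572 -0.405 -2.03 ]
block n [0.036 0.004 0.999] y [-0.848 -0.528  0.032]
```

arm_command([
  {"dx": 0.002, "dy": 0.001, "dz": -0.04, "yaw": 8, "jaw": 0},
  {"dx": 0.004, "dy": 0.002, "dz": -0.085, "yaw": 16, "jaw": 0},
  {"dx": 0.006, "dy": 0.003, "dz": -0.13, "yaw": 24, "jaw": 0},
  {"dx": 0.008, "dy": 0.004, "dz": -0.175, "yaw": 32, "jaw": 0},
  {"dx": 0.01, "dy": 0.005, "dz": -0.22, "yaw": 40, "jaw": 0},
  {"dx": 0.0135, "dy": 0.007, "dz": -0.265, "yaw": 48, "jaw": 0},
  {"dx": 0.0135, "dy": 0.007, "dz": -0.31, "yaw": 48, "jaw": 0},
  {"dx": 0.0135, "dy": 0.007, "dz": -0.355, "yaw": 48, "jaw": 0},
  {"dx": 0.0135, "dy": 0.007, "dz": -0.4, "yaw": 48, "jaw": 0},
  {"dx": 0.0135, "dy": 0.007, "dz": -0.445, "yaw": 48, "jaw": 0},
  {"dx": 0.0135, "dy": 0.007, "dz": -0.49, "yaw": 48, "jaw": 0},
  {"dx": 0.0135, "dy": 0.007, "dz": -0.53, "yaw": 48, "jaw": 0},
  {"dx": 0.0135, "dy": 0.007, "dz": -0.56, "yaw": 48, "jaw": 0},
  {"dx": 0.0135, "dy": 0.007, "dz": -0.58, "yaw": 48, "jaw": 0},
  {"dx": 0.0135, "dy": 0.007, "dz": -0.6, "yaw": 48, "jaw": 0},
  {"dx": 0.0135, "dy": 0.007, "dz": -0.6, "yaw": 48, "jaw": 0},
  {"dx": 0.0135, "dy": 0.007, "dz": -0.6, "yaw": 48, "jaw": 0},
])

```text
clock: 26.1
eef_pos: [454.6, 295.5, 91.3]
tool_rot: [3.13, 0.051, -1.746]
force: [0.7, 0.4, -1.8]
width: 38.8
gripper_force: 61.7
```

```bash
python3 st.py; python3 - <<'E'
from snap import *
snap("side","side3");b=cv2.imread("pics/side3.png"); cv2.imwrite("pics/m3.png",cv2.resize(b[250:480,180:486],(800,600),interpolation=2))
E
```

```text
26.1 [-0.589  0.669 -0.017  1.965 -0.073  0.481  2.43 ] [454.557 295.452  91.35 ] [ 3.13   0.051 -1.746] 38.76250349784663 
z [-0.002  0.052 -0.999] y [-0.985  0.174  0.011] F [ 0.694  0.389 -1.825]
block n [0.022 0.033 0.999] y [-0.174 -0.984  0.036]
```

View pics/m3.png

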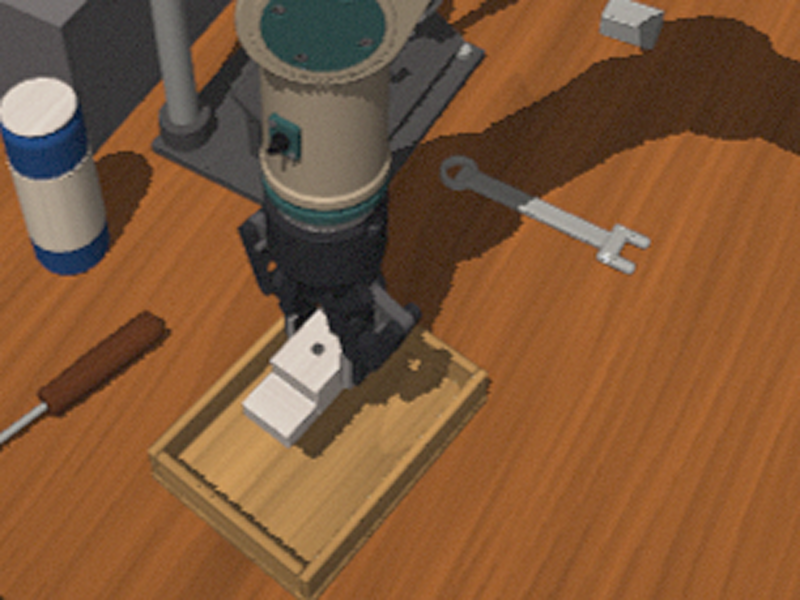

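arm_command([
  {"dx": 0, "dy": 0, "dz": -0.03, "yaw": 0, "jaw": 0},
  {"dx": 0, "dy": 0, "dz": -0.055, "yaw": 0, "jaw": 0},
  {"dx": 0, "dy": 0, "dz": -0.067, "yaw": 0, "jaw": 0},
  {"dx": 0, "dy": 0, "dz": -0.071, "yaw": 0, "jaw": 0},
  {"dx": 0, "dy": 0, "dz": -0.074, "yaw": 0, "jaw": 0},
  {"dx": 0, "dy": 0, "dz": -0.076, "yaw": 0, "jaw": 0},
  {"dx": 0, "dy": 0, "dz": -0.077, "yaw": 0, "jaw": 0},
  {"dx": 0, "dy": 0, "dz": -0.077, "yaw": 0, "jaw": 0},
])

```text
clock: 26.95
eef_pos: [454.5, 295.8, 14.8]
tool_rot: [3.131, 0.052, -1.746]
force: [-0.8, -0.5, -1.4]
width: 39.2
gripper_force: 61.8
```

```bash
python3 st.py
```

```text
26.95 [-0.581  0.804 -0.028  1.991 -0.076  0.318  2.438] [454.456 295.824  14.769] [ 3.131  0.052 -1.746] 39.19840464631236 
z [-0.001  0.053 -0.999] y [-0.985  0.173  0.011] F [-0.796 -0.467 -1.354]
block n [0.021 0.032 0.999] y [-0.173 -0.984  0.036]
```

arm_command([
  {"dx": 0, "dy": 0, "dz": -0.001, "yaw": 0, "jaw": 0},
  {"dx": 0, "dy": 0, "dz": -0.002, "yaw": 0, "jaw": 0},
  {"dx": 0, "dy": 0, "dz": -0.002, "yaw": 0, "jaw": 0},
])

```text
clock: 27.25
eef_pos: [454.5, 295.5, 13.3]
tool_rot: [3.131, 0.052, -1.746]
force: [-2.3, -2.8, 7.3]
width: 39.0
gripper_force: 63.2
```

arm_command([
  {"dx": 0, "dy": 0, "dz": -0.001, "yaw": 0, "jaw": 0},
  {"dx": 0, "dy": 0, "dz": -0.001, "yaw": 0, "jaw": 0},
])

```text
clock: 27.45
eef_pos: [454.3, 295.2, 12.4]
tool_rot: [3.131, 0.051, -1.746]
force: [-2.7, -2.9, 7.6]
width: 39.1
gripper_force: 63.2
```

arm_command([
  {"dx": 0, "dy": 0, "dz": -0.001, "yaw": 0, "jaw": 0},
  {"dx": 0, "dy": 0, "dz": -0.001, "yaw": 0, "jaw": 0},
])

```text
clock: 27.65
eef_pos: [454.2, 295.0, 12.0]
tool_rot: [3.131, 0.051, -1.746]
force: [-4.0, -4.0, 14.8]
width: 39.0
gripper_force: 64.0
```

arm_command([
  {"dx": 0, "dy": 0, "dz": 0, "yaw": 0, "jaw": 0.5},
  {"dx": 0, "dy": 0, "dz": 0, "yaw": 0, "jaw": 0.6},
  {"dx": 0, "dy": 0, "dz": 0, "yaw": 0, "jaw": 0.75},
  {"dx": 0, "dy": 0, "dz": 0, "yaw": 0, "jaw": 0.75},
  {"dx": 0, "dy": 0, "dz": 0, "yaw": 0, "jaw": 0.75},
])

```text
clock: 28.15
eef_pos: [454.1, 295.6, 10.1]
tool_rot: [3.13, 0.051, -1.746]
force: [-1.0, -0.2, -0.1]
width: 64.2
gripper_force: 0.0
```

arm_command([
  {"dx": 0, "dy": 0, "dz": 0.02, "yaw": 0, "jaw": 0.75},
  {"dx": 0, "dy": 0, "dz": 0.05, "yaw": 0, "jaw": 0.75},
  {"dx": 0, "dy": 0, "dz": 0.1, "yaw": 0, "jaw": 0.75},
  {"dx": 0, "dy": 0, "dz": 0.15, "yaw": 0, "jaw": 0.4},
  {"dx": 0, "dy": 0, "dz": 0.2, "yaw": 0, "jaw": 0},
])

```text
clock: 28.65
eef_pos: [453.7, 295.4, 212.1]
tool_rot: [3.13, 0.051, -1.746]
force: [-0.3, 1.6, -1.4]
width: 35.9
gripper_force: 0.0
```

```bash
python3 st.py; python3 - <<'E'
from snap import *; from h import *
snap("side","side4"); snap("scene","scene4")
np.set_printoptions(suppress=True,precision=1)
P=cloud("side4").reshape(-1,3); I=cv2.imread("pics/side4.png").reshape(-1,3).astype(int)
m=(P[:,0]>390)&(P[:,0]<520)&(P[:,1]>220)&(P[:,1]<390)&(I.min(1)>130)
Q=P[m]; print(len(Q)); T=Q[(Q[:,2]>30)]; S=Q[(Q[:,2]>18)&(Q[:,2]<28)]
k=np.linalg.lstsq(np.c_[T[:,:2]-T[:,:2].mean(0),np.ones(len(T))],T[:,2],rcond=None)[0]; print("top",len(T),T.mean(0),k, "step",len(S),S.mean(0) if len(S) else 0)
for n in("scene4","side4"):
    Q=cloud(n).reshape(-1,3)
    m=(Q[:,0]>370)&(Q[:,0]<435)&(Q[:,1]>-380)&(Q[:,1]<-310)&(Q[:,2]>50)&(Q[:,2]<100); L=Q[m]; print(n,len(L),L.mean(0),L.min(0),L.max(0))
b=cv2.imread("pics/side4.png");a=cv2.imread("pics/scene4.png")
cv2.imwrite("pics/m4.png",np.hstack([cv2.resize(b[150:480,150:480],(400,400)),cv2.resize(a[180:360,100:280],(400,400))]))
E
```

```text
28.65 [-0.602  0.485  0.002  1.868 -0.066  0.763  2.414] [453.691 295.371 212.051] [ 3.13   0.051 -1.746] 35.90747515957873 
z [-0.003  0.052 -0.999] y [-0.985  0.173  0.012] F [-0.338  1.559 -1.38 ]
block n [0.022 0.033 0.999] y [-0.173 -0.984  0.037]
2649
top 2263 [432.8 282.5 416.1] [ -5.8  -2.6 416.1] step 346 [459.2 343.   24.1]
scene4 80 [ 420.4 -350.2   79.3] [ 401.  -358.5   74.4] [ 434.9 -341.8   84.3]
side4 96 [ 418.  -343.8   74. ] [ 398.3 -358.8   52. ] [ 434.9 -310.9   85.2]
```

View pics/m4.png

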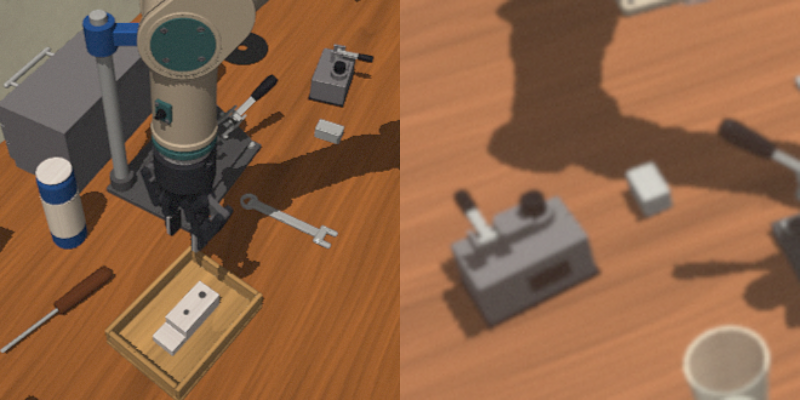

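arm_command([
  {"dx": -0.002, "dy": -0.04, "dz": 0.03, "yaw": -4, "jaw": 0.4},
  {"dx": -0.005, "dy": -0.085, "dz": 0.03, "yaw": -9, "jaw": 0.4},
  {"dx": -0.008, "dy": -0.13, "dz": 0.03, "yaw": -14, "jaw": 0.4},
  {"dx": -0.011, "dy": -0.175, "dz": 0.03, "yaw": -19, "jaw": 0.4},
  {"dx": -0.013, "dy": -0.22, "dz": 0.03, "yaw": -24, "jaw": 0.5},
  {"dx": -0.015, "dy": -0.265, "dz": 0.03, "yaw": -29, "jaw": 0.5},
  {"dx": -0.017, "dy": -0.31, "dz": 0.03, "yaw": -34, "jaw": 0.5},
  {"dx": -0.02, "dy": -0.355, "dz": 0.03, "yaw": -39, "jaw": 0.5},
  {"dx": -0.022, "dy": -0.4, "dz": 0.03, "yaw": -44, "jaw": 0.5},
  {"dx": -0.025, "dy": -0.445, "dz": 0.03, "yaw": -49, "jaw": 0.5},
  {"dx": -0.028, "dy": -0.49, "dz": 0.03, "yaw": -54, "jaw": 0.5},
  {"dx": -0.03, "dy": -0.535, "dz": 0.03, "yaw": -59, "jaw": 0.5},
  {"dx": -0.033, "dy": -0.58, "dz": 0.03, "yaw": -64, "jaw": 0.5},
  {"dx": -0.036, "dy": -0.625, "dz": 0.01, "yaw": -69, "jaw": 0.5},
  {"dx": -0.038, "dy": -0.646, "dz": -0.03, "yaw": -70, "jaw": 0.5},
  {"dx": -0.038, "dy": -0.646, "dz": -0.05, "yaw": -70, "jaw": 0.5},
  {"dx": -0.038, "dy": -0.646, "dz": -0.05, "yaw": -70, "jaw": 0.5},
  {"dx": -0.038, "dy": -0.646, "dz": -0.05, "yaw": -70, "jaw": 0.5},
])

```text
clock: 30.55
eef_pos: [416.0, -349.9, 160.0]
tool_rot: [3.129, 0.05, -2.967]
force: [0.6, 0.1, 0.3]
width: 42.6
gripper_force: 0.0
```

```bash
python3 st.py; python3 - <<'E'
from snap import *; from h import *
snap("wrist","wrist5"); a=cv2.imread("pics/wrist5.png"); cv2.imwrite("pics/w5.png",a)
E
```

```text
30.55 [ 0.444  0.588  0.353  1.917 -0.387  0.681  2.789] [ 416.029 -349.904  160.033] [ 3.129  0.05  -2.967] 42.64204059297277 
z [ 0.047  0.021 -0.999] y [-0.174  0.985  0.012] F [0.612 0.105 0.26 ]
block n [ 0.039 -0.01   0.999] y [-0.984 -0.174  0.037]
```

View pics/w5.png

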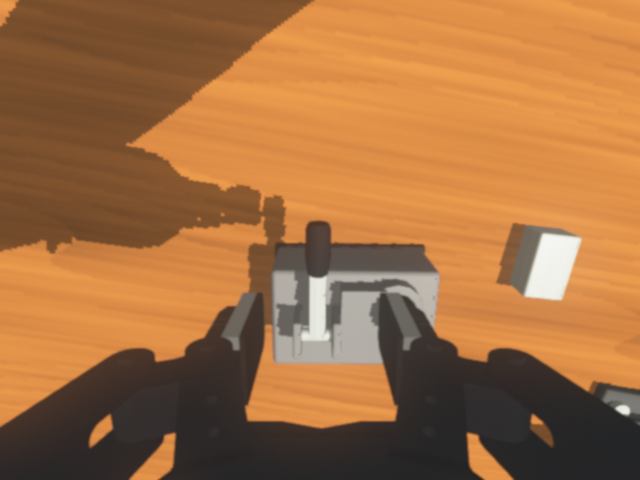

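arm_command([
  {"dx": 0, "dy": 0, "dz": -0.035, "yaw": 0, "jaw": 0.5},
  {"dx": 0, "dy": 0, "dz": -0.07, "yaw": 0, "jaw": 0.5},
  {"dx": 0, "dy": 0, "dz": -0.09, "yaw": 0, "jaw": 0.5},
  {"dx": 0, "dy": 0, "dz": -0.105, "yaw": 0, "jaw": 0.5},
  {"dx": 0, "dy": 0, "dz": -0.105, "yaw": 0, "jaw": 0.5},
])

```text
clock: 31.1
eef_pos: [416.4, -349.6, 55.0]
tool_rot: [3.129, 0.051, -2.966]
force: [-0.5, -0.6, 0.3]
width: 42.5
gripper_force: 0.0
```

arm_command([
  {"dx": 0, "dy": 0, "dz": 0, "yaw": 0, "jaw": 0.35},
  {"dx": 0, "dy": 0, "dz": 0, "yaw": 0, "jaw": 0.2},
  {"dx": 0, "dy": 0, "dz": 0, "yaw": 0, "jaw": 0.15},
  {"dx": 0, "dy": 0, "dz": 0, "yaw": 0, "jaw": 0.15},
  {"dx": 0, "dy": 0, "dz": 0, "yaw": 0, "jaw": 0.15},
])

```text
clock: 31.6
eef_pos: [417.1, -350.6, 56.7]
tool_rot: [3.131, 0.053, -2.967]
force: [-0.2, 1.4, 6.8]
width: 13.7
gripper_force: 37.4
```

```bash
python3 st.py
```

```text
31.6 [ 0.533  0.746  0.222  1.977 -0.47   0.447  2.867] [ 417.088 -350.557   56.736] [ 3.131  0.053 -2.967] 13.672843828669484 
z [ 0.051  0.019 -0.999] y [-0.174  0.985  0.01 ] F [-0.223  1.4    6.842]
block n [ 0.036 -0.008  0.999] y [-0.984 -0.174  0.034]
```

arm_command([
  {"dx": 0.001, "dy": 0, "dz": 0.01, "yaw": 0, "jaw": 0.15},
  {"dx": 0.0035, "dy": 0.0006, "dz": 0.0198, "yaw": 0, "jaw": 0.15},
  {"dx": 0.0077, "dy": 0.0014, "dz": 0.029, "yaw": 0, "jaw": 0.15},
  {"dx": 0.0134, "dy": 0.0024, "dz": 0.0373, "yaw": 0, "jaw": 0.15},
  {"dx": 0.0204, "dy": 0.0036, "dz": 0.0444, "yaw": 0, "jaw": 0.15},
  {"dx": 0.0286, "dy": 0.005, "dz": 0.0502, "yaw": 0, "jaw": 0.15},
  {"dx": 0.0376, "dy": 0.0066, "dz": 0.0545, "yaw": 0, "jaw": 0.15},
  {"dx": 0.0472, "dy": 0.0083, "dz": 0.0571, "yaw": 0, "jaw": 0.15},
  {"dx": 0.0571, "dy": 0.01, "dz": 0.058, "yaw": 0, "jaw": 0.15},
  {"dx": 0.064, "dy": 0.0113, "dz": 0.0576, "yaw": 0, "jaw": 0.15},
  {"dx": 0.067, "dy": 0.0118, "dz": 0.0571, "yaw": 0, "jaw": 0.15},
  {"dx": 0.067, "dy": 0.0118, "dz": 0.0571, "yaw": 0, "jaw": 0.15},
])

```text
clock: 32.8
eef_pos: [484.5, -339.5, 114.9]
tool_rot: [3.133, 0.053, -2.966]
force: [-1.6, -0.7, 11.7]
width: 13.7
gripper_force: 39.7
```

```bash
python3 st.py; python3 - <<'E'
from snap import *; from h import *
np.set_printoptions(suppress=True,precision=1)
snap("scene","scene6");snap("side","side6")
for n in("scene6","side6"):
    Q=cloud(n).reshape(-1,3)
    for z in((115,150),(62,82)):
        m=(Q[:,0]>370)&(Q[:,0]<430 if z[0]<100 else Q[:,0]<520)&(Q[:,1]>-370)&(Q[:,1]<-320)&(Q[:,2]>z[0])&(Q[:,2]<z[1]); print(n,z,m.sum())
E
```

```text
32.8 [ 0.389  0.705  0.319  1.827 -0.421  0.648  2.718] [ 484.463 -339.486  114.95 ] [ 3.133  0.053 -2.966] 13.688134245883749 
z [ 0.051  0.018 -0.999] y [-0.175  0.985  0.009] F [-1.596 -0.666 11.731]
block n [ 0.036 -0.007  0.999] y [-0.984 -0.175  0.034]
scene6 (115, 150) 271
scene6 (62, 82) 0
side6 (115, 150) 87
side6 (62, 82) 0
```

arm_command([
  {"dx": 0, "dy": 0, "dz": 0, "yaw": 0, "jaw": 0.25},
  {"dx": 0, "dy": 0, "dz": 0, "yaw": 0, "jaw": 0.4},
  {"dx": 0, "dy": 0, "dz": 0, "yaw": 0, "jaw": 0.45},
  {"dx": 0, "dy": 0, "dz": 0, "yaw": 0, "jaw": 0.45},
  {"dx": 0, "dy": 0, "dz": 0.02, "yaw": 0, "jaw": 0.45},
  {"dx": 0, "dy": 0, "dz": 0.06, "yaw": 0, "jaw": 0.45},
  {"dx": 0, "dy": 0, "dz": 0.1, "yaw": 0, "jaw": 0.45},
  {"dx": -0.02, "dy": 0.02, "dz": 0.15, "yaw": 0, "jaw": 0.45},
  {"dx": -0.02, "dy": 0.06, "dz": 0.2, "yaw": 0, "jaw": 0.45},
  {"dx": -0.02, "dy": 0.1, "dz": 0.24, "yaw": 0, "jaw": 0.45},
  {"dx": -0.02, "dy": 0.1, "dz": 0.24, "yaw": 0, "jaw": 0.45},
  {"dx": -0.02, "dy": 0.1, "dz": 0.24, "yaw": 0, "jaw": 0.45},
])

```text
clock: 34.1
eef_pos: [465.0, -236.3, 355.3]
tool_rot: [3.131, 0.057, -2.962]
force: [0.8, -0.5, 0.1]
width: 38.6
gripper_force: 0.0
```

```bash
python3 st.py; python3 - <<'E'
from snap import *; from h import *
np.set_printoptions(suppress=True,precision=1)
snap("scene","scene7");snap("side","side7")
for n in("scene7","side7"):
    Q=cloud(n).reshape(-1,3)
    for z in((105,150),(62,82)):
        m=(Q[:,0]>370)&(Q[:,0]<430 if z[0]<100 else Q[:,0]<520)&(Q[:,1]>-370)&(Q[:,1]<-320)&(Q[:,2]>z[0])&(Q[:,2]<z[1]); print(n,z,m.sum(),Q[m].mean(0) if m.any() else '')
a=cv2.imread("pics/scene7.png");b=cv2.imread("pics/side7.png"); cv2.imwrite("pics/m7.png",np.hstack([cv2.resize(a,(400,300)),cv2.resize(b,(400,300))]))
E
```

```text
34.1 [ 0.101  0.32   0.47   1.734 -0.213  1.094  2.394] [ 465.027 -236.252  355.322] [ 3.131  0.057 -2.962] 38.57664151805122 
z [ 0.054  0.02  -0.998] y [-0.179  0.984  0.01 ] F [ 0.76  -0.549  0.089]
block n [ 0.032 -0.009  0.999] y [-0.983 -0.178  0.03 ]
scene7 (105, 150) 116 [ 487.4 -339.5  131.4]
scene7 (62, 82) 0 
side7 (105, 150) 80 [ 478.9 -336.6  129.9]
side7 (62, 82) 0
```

View pics/m7.png

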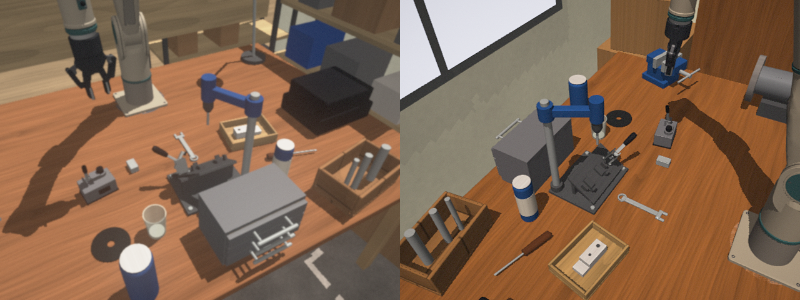

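The lever stands at the same place as at the start (scene about 487, -339, 131). The block lies flat in the box and the clamp is open. The other things have not moved and the robot touches nothing.

```bash
python3 -c "
from cell import *
print(finish_job())"
```

```text
the job is handed in; nothing more can be done
None
```

I handed the job in at about 34 s. The trip was pressed and its lever dropped, the clamp thrown open, the block laid flat in the box and released, and the lever lifted back up, where it stayed. In the last pictures nothing else on the bench had moved. The interface has no tilt command, so I tilted the tool 35° to the bed and back by pushing the arm against its reach limits.

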